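# Clear up after checking the egg grader

### The arm

A 6-joint arm with a two-finger parallel gripper is mounted at the origin on the work surface. World frame = base frame: x ahead of the robot, y to its left, z up, the work surface at z = 0. Lengths are in m, angles in rad, forces in N, time in s.
With the tool pointing down it reaches from about 0.375 to 0.975 m from the base axis. Payload 3.8 kg.
Tool frame: the origin (TCP) lies between the finger pads; the fingertips stand 22 mm ahead of it and the grasp point (between the pads) lies 3 mm ahead of it (r.tip_reach is the distance from the TCP to the fingertips, in m); z points along the fingers, y is the direction in which the jaws open and shut (so a half turn about z gives the same grasp; the last joint's range is limited). The gripper opens to 85 mm and grips with 20 to 120 N. Pads are 22 mm wide; open, the fingers measure 114 mm over their backs; the gripper's body (76 mm by 85 mm) begins 54 mm behind the grasp point. The pads swing forward as they close: fully open they stand 13 mm farther back than shut.
Start: joints at [1.228, 0.264, 1.604, -0, 1.274, -0.037], TCP at [0.203, 0.644, 0.253] pointing down, gripper open.
Joint ranges: [-2.63, 2.63], [-0.94, 2.18], [0.31, 2.57], [-1.31, 4.45], [0, 2.66], [-2.55, 2.55]. Speed limits (rad/s): [2.57, 2.57, 3.14, 3.14, 3.14, 3.14].

### API

Orientations are given as a rotation vector (axis times angle).
In Python, from bench import r gives the robot as it stands.
- The arm moves only by the shell command python3 -m handwheel 'ROWS' [FORCE]. ROWS is JSON, a list of rows, each a list of 7 numbers: the shift along the world's x, y, z in mm, then the turn, a rotation vector about the world's x, y, z in rad, then the closure, from 0 (fully open) to 1 (shut). A call has 1 to 5 rows; each row shifts and turns the commanded pose from where the row before left it; what a row does not reach is not made up. A row lasts 1/8 s, in which the tool goes at most 62.5 mm and 10.7 degrees, less where a joint would pass 70% of its speed; a pose out of reach is approached as far as the arm can. A call with a gripper value outside its range is refused whole. The fingers move at their own pace and stop on an object; FORCE is the grip in N (left out, the last holds). Time passes only in rows, so rows that do not move let the fingers close. It gives the time, the measured TCP pose, the force and the opening at its end, in the units of the state.
- r.state(): the state, without advancing time (a new reading comes with each control period).
- r.camera(name): name is "side" or "top" or "wrist"; returns (picture, depth): 400x640x3 uint8, red, green, blue; 400x640 float32, m along the optical axis (not along the pixel's ray), 0 where there is no reading.
- r.camera_info(name): a dict with "fovy" (degrees; the focal length in pixels is half the picture's height over the tangent of half this angle, whatever the lens; pixels are square), "cx", "cy" (the principal point, pixels), "view" (4x4, takes a point from world to camera coordinates); the wrist camera has in their place "mount" (4x4, takes a point from camera to tool coordinates, whose origin is the TCP and whose axes are the flange's). Camera axes: x right, y down, z forward; pixel columns grow to the right and rows downward; lengths in m; the calibration is good to about 2 mm. A picture is of the moment at which its call begins: read the wrist's pose just before it. camera_info takes no time and is no camera call.
- r.hand_in(): hands the job in, once; it reports no verdict.
The state is a dict: "time": time; "joints": joint angles; "joint_velocities": joint speeds; "effort": joint torques, N m; "tcp_pos": TCP position; "tool_rot": TCP orientation; "contact_force": force on the tool from outside, world axes, zero at the start; "wrist_torque": the same for the moment, N m; "finger_gap": finger opening in m.
Only numpy, scipy, OpenCV 4.12 (cv2) and the standard library are available. Lean on these libraries where they do the work, as an engineer would, in place of code of your own. Each camera call takes 0.05 s, during which the arm holds its last target.

### The job

The grader check is over: empty all the wooden dummy eggs out of the white carrier (it has a bar handle and pours over its low end) into the orange crate, and have the empty carrier standing upright on the middle of the scale's pan again. Hang every egg-size gauge lying on the bench by its eye on the sloped board, each on a peg of its own and pushed down the peg to lie against the board. Any order and any peg will do; leave the tape, bottle and stamp where they are.

Things in the scene. Friction and masses are not known exactly. Their poses are not given: they have to be found in the camera images.
- gauge1: Egg-size gauge: sizing ring, black grip and hanging eye in one line, 6 mm aluminium, about 60 g. Origin on the underside below the grip; x points to the eye, z up out of the side with the grip. Grip: block 50 long (x -21 to +29), 20 wide (y), 22 high (z 0 to 22). Ring centre x = -46, 43 mm outside. Starts flat on the bench, grip up, anywhere; may be absent (as may gauges 2 to 4).
- gauge2: Egg-size gauge like gauge1 (same origin, axes, grip and eye), but its sizing ring is 46 mm outside. May be absent.
- gauge3: Egg-size gauge like gauge1 (same origin, axes, grip and eye), but its sizing ring is 49 mm outside. May be absent.
- gauge4: Egg-size gauge like gauge1 (same origin, axes, grip and eye), but its sizing ring is 52 mm outside. May be absent.
- gauge1_eye (a point): Centre of gauge1's hanging eye, a round hole 18 mm across (29 mm outside, 6 mm thick), at x = +43 mm of the gauge, level with its underside, which is the side that is to lie against the board. Axes as the gauge's.
- gauge2_eye (a point): Centre of gauge2's hanging eye, as gauge1_eye.
- gauge3_eye (a point): Centre of gauge3's hanging eye, as gauge1_eye.
- gauge4_eye (a point): Centre of gauge4's hanging eye, as gauge1_eye.
- peg1 (a point): Root of peg 1 (rightmost seen from the robot), where it leaves the face of the sloped plywood gauge board. The face is a plane tilted 35 degrees from horizontal, looking up and towards the robot: z points out of the face along the peg, x up the slope, y along the row to the left. Four steel pegs, 9 mm thick, 31 mm long, 70 mm apart.
- peg2 (a point): Root of peg 2, counted from the right; axes as peg1. The board's face reaches 20 mm above the pegs and 120 mm below them along the slope, and 45 mm past the outer pegs. It is fixed, but stands differently in each run; the peg roots are about 93 mm above the bench.
- peg3 (a point): Root of peg 3, counted from the right; axes as peg1.
- peg4 (a point): Root of peg 4, counted from the right; axes as peg1.
- carrier: White tray, 150 (x) by 122 (y), about 280 g; floor 4 thick, walls 45 high, but at the +x end only a lip 3 mm above the floor: it pours there (eggs start at 35 to 45 degrees, all out by 60). Origin: centre of underside, z up. Handle bar across it: centre 98 mm above the origin, along y (112 free), 16 thick (x), 14 high. Starts on the scale, eggs in it, lip roughly towards the robot.
- egg1: Wooden dummy egg, 40 mm thick and 52 mm long, 40 g, used to check the grading machine; origin at its centre, long axis y. Five at most, all alike. May be absent.
- egg2: Dummy egg like egg1. May be absent.
- egg3: Dummy egg like egg1. May be absent.
- egg4: Dummy egg like egg1. May be absent.
- egg5: Dummy egg like egg1. May be absent.
- crate: Orange slatted storage crate, fixed, open at the top: 220 by 220 outside, walls 4 thick and 80 high, floor 4 thick; origin at the centre of its underside.
- scale: Bench scale, fixed: origin at the centre of its underside on the bench; flat steel pan 200 (x) by 180 (y), centred over the origin, its top 44 mm above the bench. A display 90 mm high stands beyond the pan at x = +120 to +150.
- tape: Roll of brown tape lying flat, 42 mm across, 20 high, origin under its centre; bystander.
- spray: White bottle with a blue cap, 52 mm across, 150 high, origin under its centre; bystander.
- stamp: Wooden hand stamp, 40 x 30 foot, 58 high, origin under its centre; bystander.
There are look-alikes about, which are no part of the job. Of the things shaped like the carrier, the white one is meant.

How it is judged:
At the end, for the whole second after the job is handed in: Every dummy egg present lies in the crate, at rest; every gauge present hangs on a peg of its own with its eye's centre (underside) within 12 mm of the peg's root; the carrier stands upright (within 0.08 rad) on the pan, its centre within 45 mm of the pan's centre each way, at rest (x of egg1 in the frame of crate between -0.1 and 0.1 m and y of egg1 in the frame of crate between -0.1 and 0.1 m and height (world z) of each of egg1, egg2, egg3, egg4, egg5 below 0.075 m and linear speed of each of egg1, egg2, egg3, egg4, egg5 below 0.08 m/s and x of egg2 in the frame of crate between -0.1 and 0.1 m and y of egg2 in the frame of crate between -0.1 and 0.1 m and x of egg3 in the frame of crate between -0.1 and 0.1 m and y of egg3 in the frame of crate between -0.1 and 0.1 m and x of egg4 in the frame of crate between -0.1 and 0.1 m and y of egg4 in the frame of crate between -0.1 and 0.1 m and x of egg5 in the frame of crate between -0.1 and 0.1 m and y of egg5 in the frame of crate between -0.1 and 0.1 m and (distance between gauge1_eye and peg1 below 0.012 m or distance between gauge1_eye and peg2 below 0.012 m or distance between gauge1_eye and peg3 below 0.012 m or distance between gauge1_eye and peg4 below 0.012 m) and linear speed of each of gauge1, gauge2, gauge3, gauge4, carrier below 0.03 m/s and (distance between gauge2_eye and peg1 below 0.012 m or distance between gauge2_eye and peg2 below 0.012 m or distance between gauge2_eye and peg3 below 0.012 m or distance between gauge2_eye and peg4 below 0.012 m) and (distance between gauge3_eye and peg1 below 0.012 m or distance between gauge3_eye and peg2 below 0.012 m or distance between gauge3_eye and peg3 below 0.012 m or distance between gauge3_eye and peg4 below 0.012 m) and (distance between gauge4_eye and peg1 below 0.012 m or distance between gauge4_eye and peg2 below 0.012 m or distance between gauge4_eye and peg3 below 0.012 m or distance between gauge4_eye and peg4 below 0.012 m) and x of carrier in the frame of scale between -0.045 and 0.045 m and y of carrier in the frame of scale between -0.045 and 0.045 m and height (world z) of carrier between 0.038 and 0.052 m and angle between carrier's own z axis and vertical below 0.08 rad); the robot touches nothing.
It fails at once if the tape is moved by more than 5 cm or knocked over (distance of tape from where it was at the start of the episode above 0.05 m or angle between tape's own z axis and vertical above 0.6 rad).
It fails at once if the spray is moved by more than 5 cm or knocked over (distance of spray from where it was at the start of the episode above 0.05 m or angle between spray's own z axis and vertical above 0.6 rad).
It fails at once if the stamp is moved by more than 5 cm or knocked over (distance of stamp from where it was at the start of the episode above 0.05 m or angle between stamp's own z axis and vertical above 0.6 rad).
Of egg1, egg2, egg3, egg4, egg5 only 3 to 5 are there at a start; the rules pass over those that are not, and their reading is None.
Of gauge1, gauge2, gauge3, gauge4 only 3 to 4 are there at a start; the rules pass over those that are not, and their reading is None.
At some moment in a run one of gauge1, gauge2, gauge3, gauge4 may be knocked a few centimetres aside while the robot is not near it.
It also fails if it takes over 208 s, if anything falls off the work surface, if the arm or the gripper's body presses on something with over 40 N, if the wrist force passes 120 N, or if a joint passes its speed limit or range.

## Working session

There is one attempt and no reset: what is moved stays moved. The work goes in short steps, Python scripts to look and compute and a shell command to move; the robot and the scene stay as the last step left them, time stands still between calls to the robot, and variables do not carry over. Pictures are saved under pics/ and viewed, and the job is handed in when it is done.

```bash
ls; mkdir -p pics
cat > h.py <<'E'
import numpy as np, cv2
from bench import r
from scipy.spatial.transform import Rotation as R
def cam(n):
    i=r.camera_info(n); s=r.state()
    im,d=r.camera(n)
    f=200/np.tan(np.radians(i['fovy'])/2)
    if n=='wrist':
        T=np.eye(4);T[:3,:3]=R.from_rotvec(s['tool_rot']).as_matrix();T[:3,3]=s['tcp_pos']
        C=T@np.array(i['mount'])
    else: C=np.linalg.inv(np.array(i['view']))
    return im,d,f,i['cx'],i['cy'],C
def pts(d,f,cx,cy,C):
    v,u=np.mgrid[0:d.shape[0],0:d.shape[1]]
    P=np.stack([(u-cx)/f*d,(v-cy)/f*d,d],-1)
    return P@C[:3,:3].T+C[:3,3]
def ray(u,v,z,f,cx,cy,C):
    q=C[:3,:3]@np.array([(u-cx)/f,(v-cy)/f,1]); return C[:3,3]+q*(z-C[2,3])/q[2]
def save(n,im): cv2.imwrite('pics/'+n,im[:,:,::-1])
E
python3 - <<'E'
from h import *
for n in ['top','side','wrist']:
    c=cam(n); save(n+'0.png',c[0]); print(n,c[2:5],c[5].round(3).tolist(), r.camera_info(n).keys())
    np.savez('pics/'+n+'0.npz',im=c[0],d=c[1],f=c[2],cx=c[3],cy=c[4],C=c[5])
print(r.state())
E
```

```text
pics
top (np.float64(491.57829503505786), 320.46496836391276, 198.2605415375804) [[0.02, -0.99, 0.137, 0.349], [-1.0, -0.023, -0.02, 0.012], [0.023, -0.136, -0.99, 1.279], [0.0, 0.0, 0.0, 1.0]] dict_keys(['fovy', 'cx', 'cy', 'view'])
side (np.float64(385.90489598704806), 316.69553223205503, 198.69061763925828) [[0.729, -0.357, 0.584, -0.058], [-0.685, -0.375, 0.625, -0.609], [-0.004, -0.856, -0.518, 0.595], [0.0, 0.0, 0.0, 1.0]] dict_keys(['fovy', 'cx', 'cy', 'view'])
wrist (np.float64(343.7137114837667), 316.2998415804186, 196.98393837088966) [[0.301, 0.92, 0.251, 0.14], [0.954, -0.29, -0.081, 0.664], [-0.002, 0.264, -0.964, 0.373], [0.0, 0.0, 0.0, 1.0]] dict_keys(['fovy', 'cx', 'cy', 'mount'])
{'time': 0.15, 'joints': array([ 1.22810538e+00,  2.64554486e-01,  1.60508221e+00,  2.78883800e-05,
        1.27372068e+00, -3.69080889e-02]), 'joint_velocities': array([-0.00130384, -0.00281958, -0.00285815,  0.00095887,  0.0006014 ,
        0.00012863]), 'effort': array([-1.57331651e-04, -5.15907347e+01, -3.67955661e+01, -2.94298047e-05,
        8.17317719e-03, -1.43455304e-05]), 'tcp_pos': array([0.20301755, 0.64317527, 0.25225344]), 'tool_rot': array([-4.78411291e-01, -3.10458748e+00,  2.71404104e-03]), 'contact_force': array([-0.57553049,  0.23119583, -0.02833948]), 'wrist_torque': array([ 0.01594111, -0.01002858, -0.035704  ]), 'finger_gap': 0.08516439946779247}
```

View pics/top0.png

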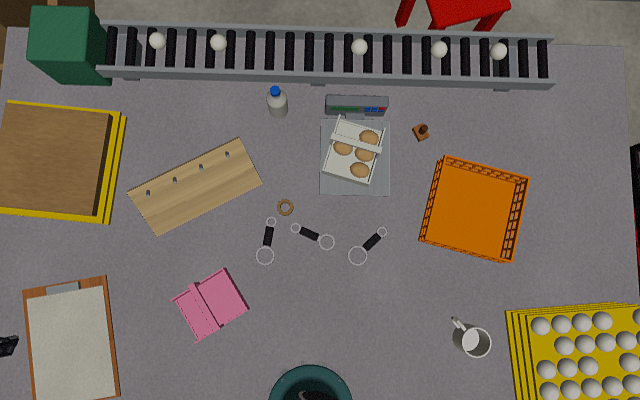

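View pics/side0.png

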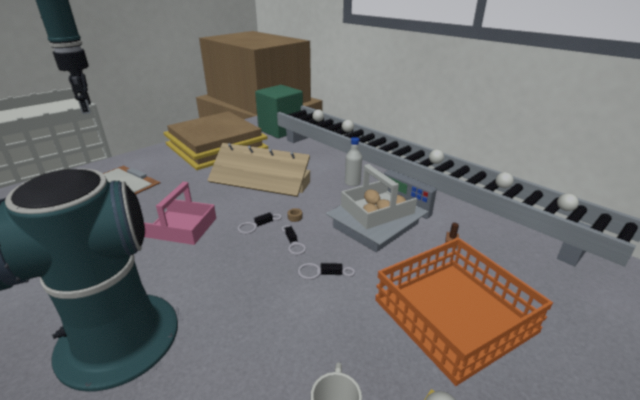

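View pics/wrist0.png

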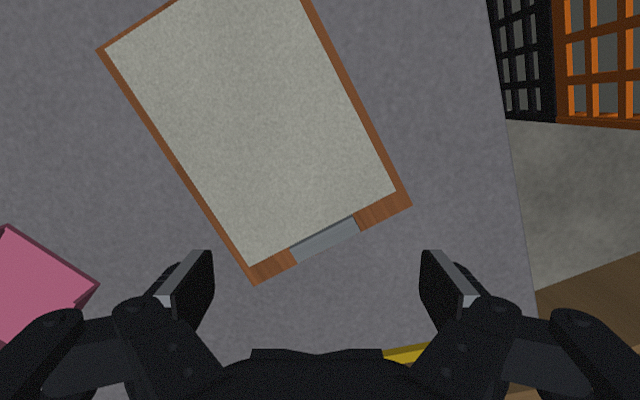

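Top view: up is +x and left is +y. There are three gauges, with grips near (268,237), (309,234) and (374,242). The board is at (195,185) with pegs at (148,192), (175,180), (201,167) and (227,154). The white carrier on the scale at (355,150) shows four eggs, and the orange crate is at (475,210). Tape is at (285,207), the bottle at (277,100) and the stamp at (421,131). The pink carrier is a look-alike.

Run:
```python
from h import *
z=np.load('pics/top0.npz'); im,d,f,cx,cy,C=[z[k] for k in ['im','d','f','cx','cy','C']]
P=pts(d,f,cx,cy,C)
# gauges
hsv=cv2.cvtColor(im,cv2.COLOR_RGB2HSV)
g=im.max(2)<45
for (x0,x1,y0,y1) in [(250,285,210,270),(286,338,215,255),(345,392,222,268)]:
    m=np.zeros_like(g);m[y0:y1,x0:x1]=g[y0:y1,x0:x1]
    v,u=np.nonzero(m); c=np.array([u.mean(),v.mean()])
    w=ray(*c,.020,f,cx,cy,C)
    cnt=np.stack([u,v],1).astype(np.float32)
    rect=cv2.minAreaRect(cnt)
    print('grip',len(u),c.round(1),w.round(4),rect,'top z med',np.median(P[m][:,2]).round(4))
    # light pixels of ring/eye
    l=np.zeros_like(g); l[y0:y1,x0:x1]=(im[y0:y1,x0:x1].min(2)>135)
    n,lab,st,ce=cv2.connectedComponentsWithStats(l.astype(np.uint8),connectivity=8)
    for k in range(1,n):
        if st[k,4]>15: 
            cn=np.argwhere(lab==k)[:,::-1].astype(np.float32); (ccx,ccy),rad=cv2.minEnclosingCircle(cn)
            print('  ring',st[k,4],(round(ccx,1),round(ccy,1)),round(rad*2*1.28/f*1000,1),ray(ccx,ccy,.006,f,cx,cy,C).round(4))
# board plane
m=np.zeros(g.shape,np.uint8); cv2.fillPoly(m,[np.array([[138,195],[160,225],[250,182],[236,160]])],1)
Q=P[m>0]; c0=np.median(Q,0); U,S,Vt=np.linalg.svd(Q-Q.mean(0)); n=Vt[2]*np.sign(Vt[2][2]); print('board n',n,'mean',Q.mean(0),'tilt',np.degrees(np.arccos(n[2])),'yaw',np.degrees(np.arctan2(n[1],n[0])),'res',((Q-Q.mean(0))@n).std())
# crate, scale heights
for nm,(u,v) in dict(cratefloor=(475,210),pan=(340,188),tape=(285,199),bench=(420,300)).items(): print(nm,P[v,u].round(4))
cv2.imwrite('pics/topc.png',cv2.resize(im[90:215,300:440,::-1],None,fx=5,fy=5,interpolation=cv2.INTER_CUBIC)[:600,:700])
cv2.imwrite('pics/topb.png',cv2.resize(im[130:240,120:270,::-1],None,fx=5,fy=5,interpolation=cv2.INTER_CUBIC))
cv2.imwrite('pics/topg.png',cv2.resize(im[190:280,245:395,::-1],None,fx=5,fy=5,interpolation=cv2.INTER_CUBIC))
```

```text
grip 151 [268.  235.7] [0.4232 0.1181 0.02  ] ((267.9807434082031, 235.59616088867188), (8.040761947631836, 18.43491554260254), 11.309932708740234) top z med 0.0213
  ring 39 (270.9, 221.3) 26.7 [0.4614 0.113  0.006 ]
  ring 75 (264.5, 255.3) 48.7 [0.3735 0.1264 0.006 ]
grip 138 [308.7 233.3] [0.4317 0.0142 0.02  ] ((308.6986389160156, 233.36300659179688), (18.786653518676758, 7.531213283538818), 24.443954467773438) top z med 0.0221
  ring 42 (295.1, 227.7) 26.9 [0.4462 0.0498 0.006 ]
  ring 68 (325.7, 241.2) 45.7 [ 0.413 -0.03   0.006]
grip 142 [371.5 241.3] [ 0.4145 -0.1469  0.02  ] ((371.3868713378906, 241.37557983398438), (7.399400234222412, 18.63303565979004), 47.72631072998047) top z med 0.0211
  ring 34 (381.7, 231.5) 26.4 [ 0.4413 -0.1751  0.006 ]
  ring 80 (357.0, 255.3) 50.8 [ 0.3785 -0.1115  0.006 ]
board n [0.89967407 0.38944514 0.19727915] mean [0.52552606 0.30139261 0.06910423] tilt 78.62210421987047 yaw 23.406511730158073 res 0.02273361917888795
cratefloor [ 0.5028 -0.4197  0.009 ]
pan [ 0.5471 -0.0628  0.0434]
tape [0.519  0.0777 0.0178]
bench [ 0.2682 -0.2744  0.0033]
```

View pics/topc.png

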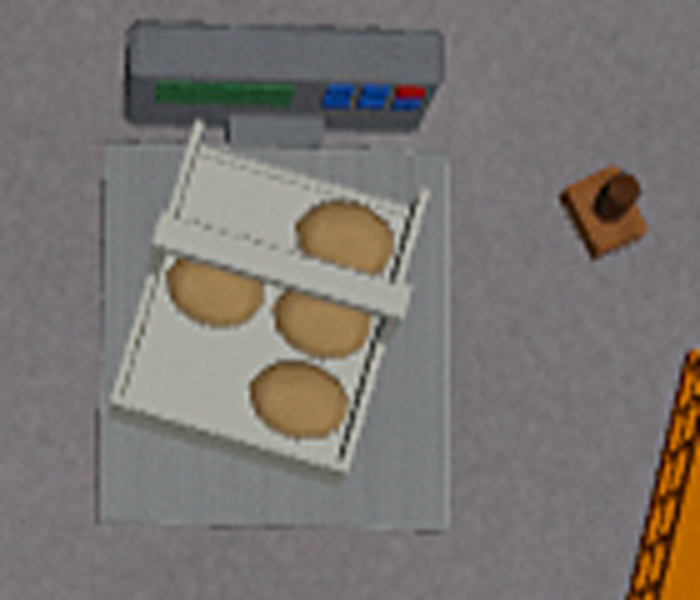

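View pics/topb.png

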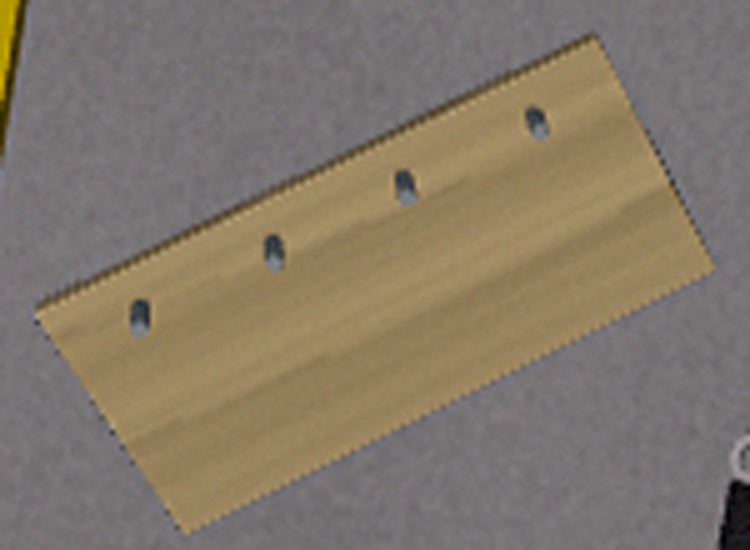

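View pics/topg.png

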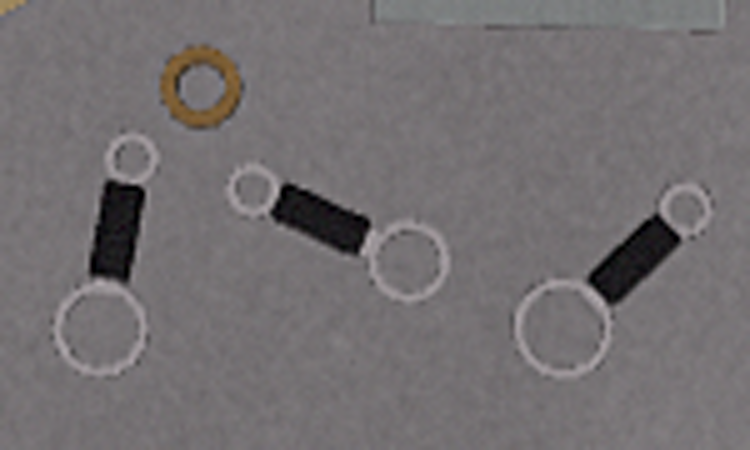

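```bash
cat >> h.py <<'E'
def ld(n):
    z=np.load('pics/'+n+'.npz'); return [z[k] for k in ['im','d','f','cx','cy','C']]
E
python3 - <<'E'
from h import *
im,d,f,cx,cy,C=ld('top0'); P=pts(d,f,cx,cy,C)
c=[ray(u,v,z,f,cx,cy,C) for u,v,z in [(127.4,192,.1045),(239.2,137.4,.1045),(262.6,183.4,.0242),(157,236.6,.0242)]]
for q in c: print(q.round(4))
print('w',np.linalg.norm(c[0]-c[1]),np.linalg.norm(c[2]-c[3]),'h',np.linalg.norm(c[0]-c[3]),np.linalg.norm(c[1]-c[2]))
m=np.zeros(d.shape,np.uint8); cv2.fillPoly(m,[np.array([[138,195],[160,225],[250,182],[236,160]])],1)
Q=P[(m>0)&(d>0.5)]
for _ in range(4):
    Q0=Q.mean(0); n=np.linalg.svd(Q-Q0,full_matrices=False)[2][2]; n*=np.sign(n[2]); e=abs((Q-Q0)@n); Q=Q[e<max(.004,2*e.std())]
print('n',n.round(4),'tilt',np.degrees(np.arccos(n[2])),'yaw up',np.degrees(np.arctan2(-n[1],-n[0])),e.std(),Q0)
yl=(c[0]-c[1]);print('row yaw-90',np.degrees(np.arctan2(yl[1],yl[0]))-90, np.degrees(np.arctan2(*(c[3]-c[2])[[1,0]]))-90)
# crate rim colours
hsv=cv2.cvtColor(im,cv2.COLOR_RGB2HSV)
m=cv2.inRange(hsv,(5,180,120),(18,255,255)); m[:,:400]=0;m[:,540:]=0;m[:140]=0;m[270:]=0
cn=cv2.convexHull(np.argwhere(m>0)[:,::-1].astype(np.float32)); print('crate rect',cv2.minAreaRect(cn))
for zz in(.08,): 
  b=cv2.boxPoints(cv2.minAreaRect(cn)); 
  w=[ray(u,v,zz,f,cx,cy,C) for u,v in b]; print(np.round(w,3), np.mean(w,0))
# handle: white, height ~.149
for z0,z1,nm in[(.135,.17,'handle'),(.08,.1,'wall')]:
  m=(P[...,2]>z0)&(P[...,2]<z1)&(im.min(2)>140); m[:,:310]=0;m[:,400:]=0;m[:110]=0;m[200:]=0
  v,u=np.nonzero(m); print(nm,len(u),u.mean(),v.mean(),cv2.minAreaRect(np.stack([u,v],1).astype(np.float32)), P[m].mean(0).round(4))
# scale pan
print('pan', [ray(300+u/5,90+v/5,.044,f,cx,cy,C).round(4) for u,v in[(105,147),(450,153),(447,527),(99,522)]])
h=[ray(300+u/5,90+v/5,.044+.105,f,cx,cy,C).round(4) for u,v in[(158,230),(410,300)]]; print('handle',h,np.mean(h,0))
E
```

```text
[0.5155 0.4505 0.1045]
[0.6567 0.1895 0.1045]
[0.5575 0.1363 0.0242]
[0.4146 0.3979 0.0242]
w 0.29677336167830076 0.29807516085829255 h 0.13923148097274043 0.13830137257416303
n [-0.5058 -0.2736  0.8181] tilt 35.106074515047 yaw up 28.41196913379251 0.0010427986179752497 [0.52639584 0.30242091 0.06191653]
row yaw-90 28.41822929534662 28.635098155086652
crate rect ((475.38238525390625, 208.97061157226562), (96.28663635253906, 91.43592834472656), 14.03624439239502)
[[ 0.413 -0.252  0.08 ]
 [ 0.636 -0.31   0.08 ]
 [ 0.583 -0.544  0.08 ]
 [ 0.361 -0.481  0.08 ]] [ 0.49822405 -0.39687144  0.08      ]
handle 313 355.9712460063898 142.73801916932908 ((356.0343322753906, 142.56341552734375), (52.30339431762695, 6.321267604827881), 16.587337493896484) [ 0.6395 -0.0926  0.1482]
wall 200 352.91 159.435 ((353.786376953125, 149.13063049316406), (49.33109664916992, 58.60667419433594), 16.927513122558594) [ 0.6126 -0.091   0.0884]
pan [array([ 0.726 , -0.0107,  0.044 ]), array([ 0.7277, -0.1903,  0.044 ]), array([ 0.531, -0.189,  0.044]), array([ 0.5294, -0.0116,  0.044 ])]
handle [array([ 0.6542, -0.0347,  0.149 ]), array([ 0.6234, -0.1543,  0.149 ])] [ 0.6388 -0.0945  0.149 ]
```

```bash
cat >> h.py <<'E'
def board():
    yaw=np.radians(28.4); t=np.radians(35)
    x=np.array([np.cos(t)*np.cos(yaw),np.cos(t)*np.sin(yaw),np.sin(t)]); y=np.array([-np.sin(yaw),np.cos(yaw),0]); n=np.cross(x,y)
    c=np.array([.5721,.3131,.0931]); return x,y,n,[c+(k-1.5)*.07*y for k in range(4)]
def goal(pos,zdir,ydir):
    """print delta from current measured pose to goal TCP pose"""
    s=r.state(); zdir=np.array(zdir,float);zdir/=np.linalg.norm(zdir); ydir=np.array(ydir,float); ydir-=zdir*(ydir@zdir); ydir/=np.linalg.norm(ydir)
    M=np.stack([np.cross(ydir,zdir),ydir,zdir],1); R0=R.from_rotvec(s['tool_rot']).as_matrix()
    w=R.from_matrix(M@R0.T).as_rotvec(); dp=(np.array(pos)-s['tcp_pos'])*1000
    n=int(max(np.ceil(np.linalg.norm(dp)/55),np.ceil(np.linalg.norm(w)/.18),1))
    print('delta mm',dp.round(1),'rot',w.round(4),'rows',n,'each',(dp/n).round(1),(w/n).round(4))
E
python3 -m handwheel '[[20,-50,0,0,0,0.0308,0],[20,-50,0,0,0,0.0308,0],[20,-50,0,0,0,0.0308,0],[20,-50,0,0,0,0.0308,0],[20,-50,0,0,0,0.0308,0]]' 60; python3 -m handwheel '[[20,-50,0,0,0,0,0],[20,-50,0,0,0,0,0],[20,-50,0,0,0,0,0],[20,-50,0,0,0,0,0],[20,-50,0,0,0,0,0]]'; python3 -c "
from h import *
c=cam('wrist'); save('w1.png',c[0])
np.savez('pics/w1.npz',im=c[0],d=c[1],f=c[2],cx=c[3],cy=c[4],C=c[5])
print(r.state()['joints'],r.tip_reach)"
```

```text
time: 0.78
tcp_pos: [0.3034, 0.3919, 0.253]
tool_rot: [0.236, 3.133, -0.0]
contact_force: [1.0, 0.9, 1.0]
finger_gap: 0.0854
time: 1.4
tcp_pos: [0.4034, 0.142, 0.2533]
tool_rot: [0.238, 3.132, 0.0]
contact_force: [1.5, -0.5, 0.2]
finger_gap: 0.0856
[ 0.27113207 -0.22126983  2.09892822 -0.0058946   1.26337307 -1.1429756 ] 0.022
```

View pics/w1.png

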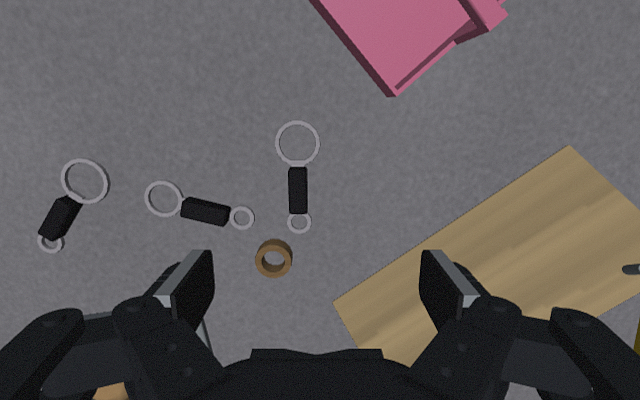

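The wrist view shows gauge A with its ring at (297,143) and eye at (299,222). Gauge B has its ring at (164,198) and eye at (242,218), gauge C its ring at (84,181) and eye at (50,243). I'll locate them by ray casting.

```bash
cat >> h.py <<'E'
def gauge(c,ringuv,eyeuv,rz=.006,ws=34,we=20):
    im,d,f,cx,cy,C=c; out=[]
    for (u,v),w in [(ringuv,ws),(eyeuv,we)]:
        u0,v0=int(u-w),int(v-w); u0=max(u0,0);v0=max(v0,0)
        s=im[v0:v0+2*w,u0:u0+2*w]; m=((s.min(2)>125)).astype(np.uint8)
        n,lab,st,ce=cv2.connectedComponentsWithStats(m,connectivity=8)
        k=1+np.argmax(st[1:,4]); pp=np.argwhere(lab==k)[:,::-1].astype(np.float32)
        hull=cv2.convexHull(pp); hp=hull[:,0]+[u0,v0]
        W=np.array([ray(a,b,rz,f,cx,cy,C)[:2] for a,b in hp])
        # circle fit
        A=np.c_[2*W,np.ones(len(W))]; x=np.linalg.lstsq(A,(W**2).sum(1),rcond=None)[0]; rad=np.sqrt(x[2]+x[0]**2+x[1]**2)
        q,rr=cv2.minEnclosingCircle((W*1000).astype(np.float32))
        out.append(np.array(q)/1000); print('  px',st[k,4],'fit',x[:2].round(4),'rad',rad.round(4),'enc',np.round(q,1),round(rr,1))
    rg,ey=out; dv=ey-rg; L=np.linalg.norm(dv); dv/=L; yaw=np.degrees(np.arctan2(dv[1],dv[0]))
    mid=(rg+ey)/2-0.0015*-dv*-1  # origin is 1.5 mm ring-side of mid
    o=(rg-0*dv+.046*dv+ey-.043*dv)/2
    print('gauge origin',o.round(4),'grip',(o+.004*dv).round(4),'yaw',yaw.round(1),'L',(L*1000).round(1)); return o,yaw
E
python3 - <<'E'
from h import *
c=ld('w1')
gauge(c,(297,143),(299,222)); gauge(c,(164,198),(242,218),we=16); gauge(c,(84,181),(50,243),we=16)
E
```

```text
px 470 fit [0.3759 0.1259] rad 0.0237 enc [376.2 125.8] 24.1
  px 171 fit [0.4636 0.1132] rad 0.0134 enc [463.7 113.2] 13.5
gauge origin [0.4214 0.1193] grip [0.4254 0.1187] yaw -8.2 L 88.4
  px 365 fit [ 0.4141 -0.0311] rad 0.0209 enc [414.  -29.9] 22.2
  px 221 fit [0.4491 0.05  ] rad 0.0135 enc [449.1  50.1] 13.7
gauge origin [0.4321 0.0114] grip [0.4337 0.0151] yaw 66.3 L 87.4
  px 471 fit [ 0.3813 -0.1117] rad 0.025 enc [ 381.4 -111.8] 25.3
  px 139 fit [ 0.4444 -0.1747] rad 0.0133 enc [ 444.7 -174.9] 13.6
gauge origin [ 0.4141 -0.1444] grip [ 0.417  -0.1472] yaw -44.9 L 89.4
```

```bash
python3 -m handwheel '[[6,-7,-50,0,0,0,0.45],[6,-7,-50,0,0,0,0.45],[5,-7,-45,0,0,0,0.45],[4,-2,-30,0,0,0,0.45],[0,0,-20,0,0,0,0.45]]'; python3 -c "
from h import *
c=cam('wrist'); save('w2.png',c[0])
np.savez('pics/w2.npz',im=c[0],d=c[1],f=c[2],cx=c[3],cy=c[4],C=c[5])"
```

```text
time: 2.08
tcp_pos: [0.4231, 0.1204, 0.0563]
tool_rot: [-0.239, -3.13, 0.001]
contact_force: [0.3, 0.3, 0.7]
finger_gap: 0.047
```

View pics/w2.png

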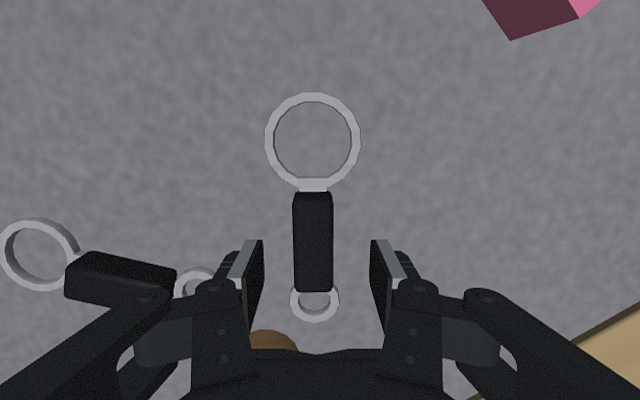

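```bash
python3 -m handwheel '[[1,-1,-15,0,0,0,0.45],[0,0,-14,0,0,0,0.45],[0,0,0,0,0,0,0.9],[0,0,0,0,0,0,0.9],[0,0,0,0,0,0,0.9]]' 60;  python3 -m handwheel '[[0,0,0,0,0,0,0.9],[0,0,20,0,0,0,0.9],[0,0,40,0,0,0,0.9],[0,0,40,0,0,0,0.9]]' 60; python3 -c "
from h import *
c=cam('wrist'); save('w3.png',c[0])
np.savez('pics/w3.npz',im=c[0],d=c[1],f=c[2],cx=c[3],cy=c[4],C=c[5])"
```

```text
time: 2.75
tcp_pos: [0.4258, 0.1199, 0.0299]
tool_rot: [0.238, 3.131, 0.001]
contact_force: [-0.4, 0.2, -0.5]
finger_gap: 0.0181
time: 3.25
tcp_pos: [0.4248, 0.1196, 0.1302]
tool_rot: [-0.238, -3.132, 0.0]
contact_force: [1.0, 0.3, -0.3]
finger_gap: 0.0185
```

View pics/w3.png

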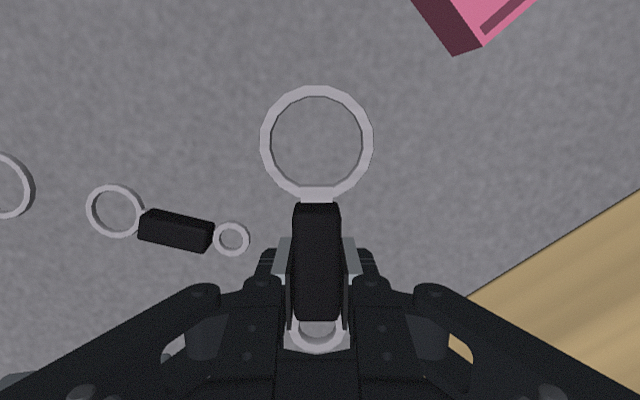

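```bash
cat >> h.py <<'E'
def held(c,ringuv,eyeuv,T=None,w=60,we=40):
    im,d,f,cx,cy,C=c; M=np.array(r.camera_info('wrist')['mount']); P=pts(d,f,cx,cy,M)
    out=[]
    for (u,v),w in [(ringuv,w),(eyeuv,we)]:
        u0,v0=max(int(u-w),0),max(int(v-w),0); s=im[v0:v0+2*w,u0:u0+2*w]; z=P[v0:v0+2*w,u0:u0+2*w]; dd=d[v0:v0+2*w,u0:u0+2*w]
        m=((s.min(2)>130)&(dd>.03)&(z[...,2]<.05)&(z[...,2]>.0)).astype(np.uint8)
        n,lab,st,ce=cv2.connectedComponentsWithStats(m,connectivity=8); k=1+np.argmax(st[1:,4]); Q=z[lab==k]
        zm=np.median(Q[:,2]); hull=cv2.convexHull(np.argwhere(lab==k)[:,::-1].astype(np.float32))[:,0]+[u0,v0]
        W=np.array([ray(a,b,zm,f,cx,cy,M)[:2] for a,b in hull]); q,rr=cv2.minEnclosingCircle((W*1000).astype(np.float32))
        Ax=np.c_[2*W,np.ones(len(W))]; x=np.linalg.lstsq(Ax,(W**2).sum(1),rcond=None)[0]
        print('  n',st[k,4],'zmed',zm.round(4),'enc',np.round(q,1),round(rr,1),'fit',x[:2].round(4)); out.append([*q,zm*1000])
    return out
E
python3 - <<'E'
from h import *
held(ld('w3'),(316,142),(317,330))
E
```

```text
n 3479 zmed 0.0237 enc [48.9  0.3] 24.8 fit [0.0493 0.0003]
  n 685 zmed 0.0237 enc [-39.2   0.7] 13.8 fit [-0.0391  0.0006]
```

Run:
```python
from h import *
x,y,n,p=board(); print(np.round(p,4),n.round(4),x.round(4),y.round(4))
goal((p[1]+p[2])/2+.2*n-.03*x,-n,y)
```

```text
[[0.622  0.2207 0.0931]
 [0.5887 0.2823 0.0931]
 [0.5555 0.3439 0.0931]
 [0.5222 0.4055 0.0931]] [-0.5045 -0.2728  0.8192] [0.7206 0.3896 0.5736] [-0.4756  0.8796  0.    ]
delta mm [ 20.8 126.4 103.7] rot [ 0.1018 -0.6045  0.6265] rows 5 each [ 4.2 25.3 20.7] [ 0.0204 -0.1209  0.1253]
```

```bash
python3 -m handwheel '[[4,25,22,0.02,-0.121,0.125,0.9],[4,25,22,0.02,-0.121,0.125,0.9],[4,25,20,0.02,-0.121,0.125,0.9],[4,25,20,0.02,-0.121,0.125,0.9],[4,25,20,0.02,-0.121,0.125,0.9]]';python3 -m handwheel '[[0,0,0,0,0,0,0.9],[0,0,0,0,0,0,0.9]]'; python3 -c "
from h import *
c=cam('wrist'); save('w4.png',c[0]); print(r.state()['joints'])
np.savez('pics/w4.npz',im=c[0],d=c[1],f=c[2],cx=c[3],cy=c[4],C=c[5])"
```

```text
time: 3.92
tcp_pos: [0.4449, 0.2456, 0.2344]
tool_rot: [-0.627, 2.466, 0.189]
contact_force: [-0.2, 0.1, -0.1]
finger_gap: 0.0183
time: 4.18
tcp_pos: [0.4448, 0.2441, 0.2326]
tool_rot: [-0.62, 2.475, 0.188]
contact_force: [0.3, 0.3, 0.1]
finger_gap: 0.0186
[ 0.43403615 -0.39669873  2.36935078  0.05341099  0.56993937 -1.66407984]
```

View pics/w4.png

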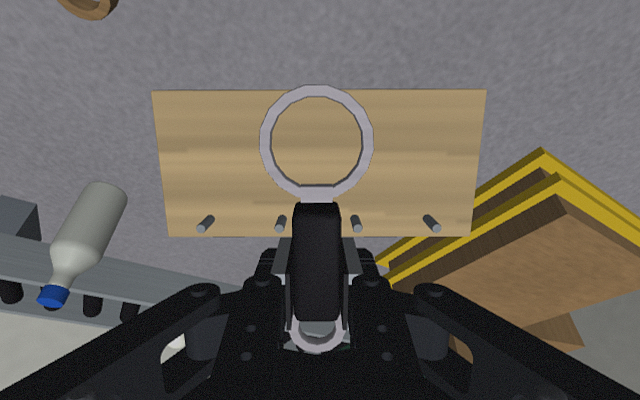

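Run:
```python
from h import *
im=ld('w4')[0]
cv2.imwrite('pics/w4a.png',np.vstack([cv2.resize(im[205:245,190:290,::-1],None,fx=7,fy=7,interpolation=cv2.INTER_CUBIC),cv2.resize(im[205:245,345:445,::-1],None,fx=7,fy=7,interpolation=cv2.INTER_CUBIC)]))
```

```text
(no output)
```

View pics/w4a.png

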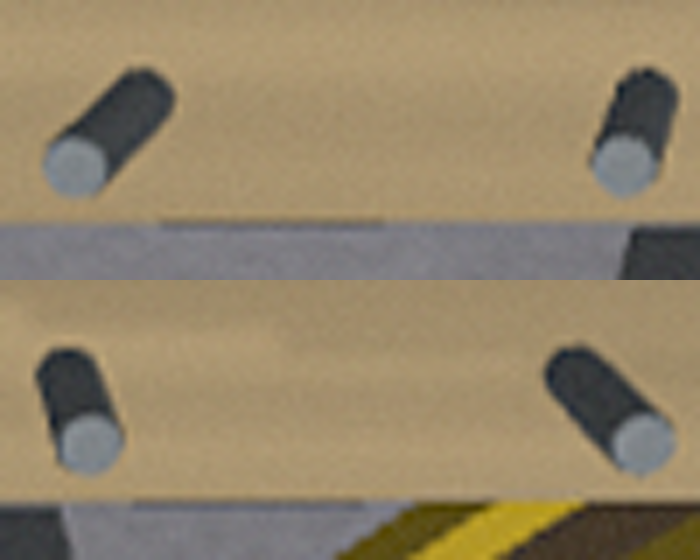

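Run:
```python
from h import *
im,d,f,cx,cy,C=ld('w4'); x,y,n,p=board(); P=pts(d,f,cx,cy,C)
Q=np.vstack([P[100:210,165:255].reshape(-1,3),P[100:210,385:465].reshape(-1,3)])
for _ in range(4):
    Q0=Q.mean(0); nn=np.linalg.svd(Q-Q0,full_matrices=False)[2][2]; nn*=np.sign(nn[2]); e=abs((Q-Q0)@nn); Q=Q[e<max(.003,2*e.std())]
print('plane n',nn.round(4),'model',n.round(4),'offset from model (mm)',((Q0-p[0])@n*1000).round(2), 'ang',np.degrees(np.arccos(nn@n)).round(2))
def rp(u,v,off):
    q=C[:3,:3]@np.array([(u-cx)/f,(v-cy)/f,1]); o=C[:3,3]; p0=p[0]+off*n
    return o+q*(((p0-o)@n)/(q@n))
k=-.43
for i,(t,ro) in enumerate(zip([(200.7,228.9),(279.3,228.6),(358.1,228.3),(436.9,228.3)],[(210.7,219.0),(282.4,219),(354.6,218.6),(426.9,218.6)])):
    a=rp(t[0]+k,t[1]+k,.031)-.031*n; b=rp(ro[0]+k,ro[1]+k,0)
    for w in(a,b): e=w-p[i]; print(i+1,w.round(4),'vs model x,y mm',(e@x*1000).round(1),(e@y*1000).round(1))
```

```text
plane n [-0.5041 -0.2741  0.819 ] model [-0.5045 -0.2728  0.8192] offset from model (mm) -0.69 ang 0.08
1 [0.6221 0.2218 0.0935] vs model x,y mm 0.7 0.9
1 [0.6231 0.2216 0.0941] vs model x,y mm 1.7 0.2
2 [0.5887 0.2831 0.0933] vs model x,y mm 0.4 0.7
2 [0.5899 0.2832 0.0941] vs model x,y mm 1.7 0.2
3 [0.5554 0.3443 0.0932] vs model x,y mm 0.2 0.4
3 [0.5562 0.3448 0.0939] vs model x,y mm 1.4 0.5
4 [0.5223 0.4055 0.0932] vs model x,y mm 0.2 -0.1
4 [0.5229 0.4066 0.0939] vs model x,y mm 1.4 0.6
```

```bash
cat >> h.py <<'E'
def hang(k,h,eye,flip=1,dx=.0007,dy=.0004):
    x,y,n,p=board(); E=p[k-1]+dx*x+dy*y+h*n
    M=np.stack([-x*flip,y*flip,-n],1); goal(E-M@np.array(eye),-n,y*flip)
E
python3 - <<'E'
from h import *
hang(4,.05,(-.0395,.0004,.0297))
x,y,n,p=board(); print((n*10).round(2))
E
```

```text
delta mm [  8.9 124.5 -96.4] rot [ 0.0081 -0.0077  0.0055] rows 3 each [  3.   41.5 -32.1] [ 0.0027 -0.0026  0.0018]
[-5.05 -2.73  8.19]
```

```bash
python3 -m handwheel '[[4,50,-10,0.004,-0.004,0.003,0.9],[4,50,-20,0.004,-0.004,0.003,0.9],[1,25,-33,0,0,0,0.9],[0,0,-33,0,0,0,0.9],[0,0,0,0,0,0,0.9]]'
python3 - <<'E'
from h import *
hang(4,.05,(-.0395,.0004,.0297))
c=cam('wrist'); save('w5.png',c[0]); print(r.state()['joints'])
E
```

```text
time: 4.85
tcp_pos: [0.4522, 0.3674, 0.132]
tool_rot: [-0.628, 2.471, 0.191]
contact_force: [-0.2, 0.3, 0.1]
finger_gap: 0.0185
delta mm [1.7 1.2 4.1] rot [ 0.0063 -0.0048 -0.0011] rows 1 each [1.7 1.2 4.1] [ 0.0063 -0.0048 -0.0011]
[ 0.70688723 -0.0669349   2.32580011 -0.40855799  0.30909199 -1.00744227]
```

View pics/w5.png

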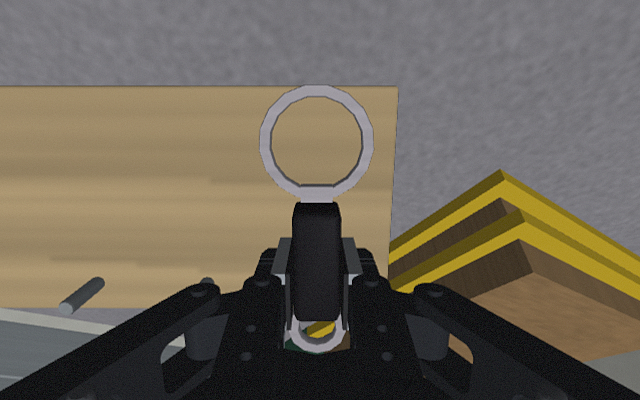

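```bash
python3 -m handwheel '[[2,1,4,0.006,-0.005,-0.001,0.9],[5,3,-8,0,0,0,0.9],[5,2.5,-8,0,0,0,0.9],[0,0,0,0,0,0,0.9]]'
python3 - <<'E'
from h import *
hang(4,.03,(-.0395,.0004,.0297))
c=cam('side'); save('s6.png',cv2.resize(c[0][100:230,180:340],None,fx=4,fy=4,interpolation=cv2.INTER_CUBIC)); print(r.state()['joints'])
E
```

```text
time: 5.4
tcp_pos: [0.4663, 0.3758, 0.1246]
tool_rot: [-0.622, 2.456, 0.202]
contact_force: [-0.2, -0.2, -1.4]
finger_gap: 0.0181
delta mm [-2.3 -1.8 -4.8] rot [-0.0059  0.007  -0.0008] rows 1 each [-2.3 -1.8 -4.8] [-0.0059  0.007  -0.0008]
[ 0.6999557  -0.02329637  2.31285698 -0.45348968  0.26759502 -0.96403907]
```

View pics/s6.png

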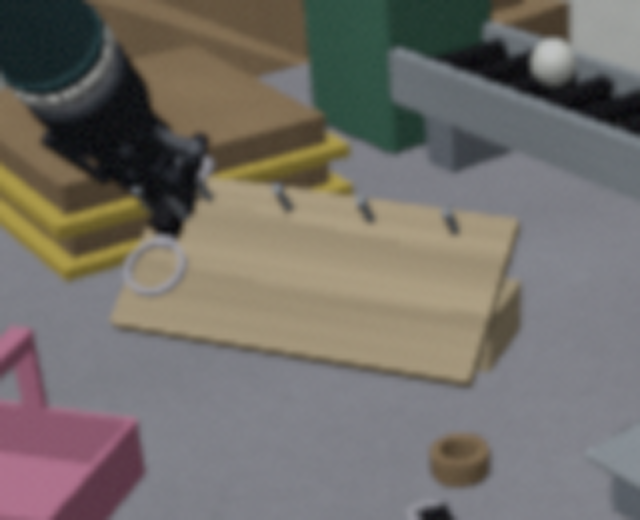

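```bash
python3 -m handwheel '[[0,0,0,0,0,0,0.9],[0,0,0,0,0,0,0.9]]'
python3 - <<'E'
from h import *
hang(4,.03,(-.0395,.0004,.0297))
hang(4,.03,(-.0395,.0004,.0297))
E
```

```text
time: 5.7
tcp_pos: [0.4662, 0.3762, 0.1254]
tool_rot: [-0.622, 2.455, 0.203]
contact_force: [-0.6, 0.2, 0.2]
finger_gap: 0.0185
delta mm [-2.1 -2.2 -5.7] rot [-0.007   0.008  -0.0012] rows 1 each [-2.1 -2.2 -5.7] [-0.007   0.008  -0.0012]
delta mm [-2.1 -2.2 -5.7] rot [-0.007   0.008  -0.0012] rows 1 each [-2.1 -2.2 -5.7] [-0.007   0.008  -0.0012]
```

```bash
python3 -m handwheel '[[-2,-2,-5.7,-0.007,0.008,-0.001,0.9],[0,0,0,0,0,0,0.9],[0,0,0,0,0,0,0.9]]'
python3 - <<'E'
from h import *
hang(4,.03,(-.0395,.0004,.0297))
E
```

```text
time: 6.08
tcp_pos: [0.4641, 0.3742, 0.1194]
tool_rot: [-0.624, 2.465, 0.196]
contact_force: [0.2, -0.0, -0.8]
finger_gap: 0.0187
delta mm [-0.  -0.1  0.3] rot [ 0.0003 -0.0003 -0.0003] rows 1 each [-0.  -0.1  0.3] [ 0.0003 -0.0003 -0.0003]
```

```bash
python3 -m handwheel '[[4,2.2,-6.5,0,0,0,0.9],[4,2.2,-6.5,0,0,0,0.9],[3,1.6,-5,0,0,0,0.9],[0,0,0,0,0,0,0.9],[0,0,0,0,0,0,0.9]]'
python3 - <<'E'
from h import *
hang(4,.0,(-.0395,.0004,.0297))
E
```

```text
time: 6.7
tcp_pos: [0.4752, 0.3802, 0.1014]
tool_rot: [-0.624, 2.465, 0.196]
contact_force: [0.4, 0.5, -0.1]
finger_gap: 0.0186
delta mm [ 4.   2.1 -6.2] rot [ 0.0004 -0.0004 -0.0002] rows 1 each [ 4.   2.1 -6.2] [ 0.0004 -0.0004 -0.0002]
```

```bash
python3 -m handwheel '[[2,1,-3.1,0,0,0,0.9],[2,1,-3.1,0,0,0,0.9],[0,0,0,0,0,0,0.9],[0,0,0,0,0,0,0.9]]'
python3 - <<'E'
from h import *
hang(4,.0,(-.0395,.0004,.0297))
E
```

```text
time: 7.2
tcp_pos: [0.4792, 0.3821, 0.0953]
tool_rot: [-0.624, 2.465, 0.196]
contact_force: [-1.1, -0.2, -0.9]
finger_gap: 0.0182
delta mm [-0.   0.1 -0.1] rot [ 0.0003 -0.0003 -0.0002] rows 1 each [-0.   0.1 -0.1] [ 0.0003 -0.0003 -0.0002]
```

Release and retreat along the normal.

```bash
python3 -m handwheel '[[0,0,0,0,0,0,0.5],[0,0,0,0,0,0,0.5],[0,0,0,0,0,0,0.5],[-5,-3,8,0,0,0,0.5],[-10,-5.5,16,0,0,0,0.5]]'; python3 -m handwheel '[[-15,-8,25,0,0,0,0.5],[-20,-11,33,0,0,0,0.5],[-20,-11,33,0,0,0,0.5],[0,-20,0,0,0,0,0.5],[0,0,0,0,0,0,0.5]]'
python3 - <<'E'
from h import *
c=cam('top'); save('t7.png',cv2.resize(c[0][100:290,110:410],None,fx=2.6,fy=2.6,interpolation=cv2.INTER_CUBIC))
np.savez('pics/t7.npz',im=c[0],d=c[1],f=c[2],cx=c[3],cy=c[4],C=c[5])
c=cam('wrist'); save('w7.png',c[0]); print(r.state()['joints'])
np.savez('pics/w7.npz',im=c[0],d=c[1],f=c[2],cx=c[3],cy=c[4],C=c[5])
E
```

```text
time: 7.82
tcp_pos: [0.4636, 0.3732, 0.1192]
tool_rot: [-0.625, 2.466, 0.196]
contact_force: [0.1, 0.1, 0.3]
finger_gap: 0.0426
time: 8.45
tcp_pos: [0.4088, 0.323, 0.2113]
tool_rot: [-0.622, 2.464, 0.198]
contact_force: [-0.3, -0.5, -0.1]
finger_gap: 0.0426
[ 0.69099012 -0.32867167  2.37235535 -0.23100625  0.50721171 -1.20696849]
```

View pics/t7.png

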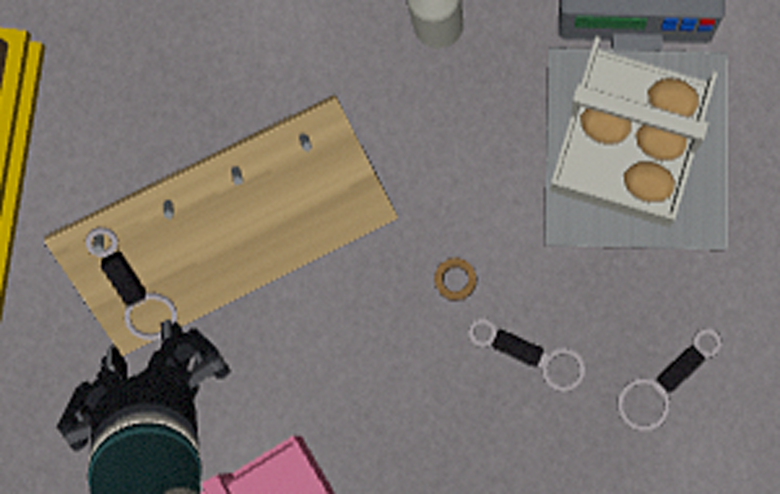

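View pics/w7.png

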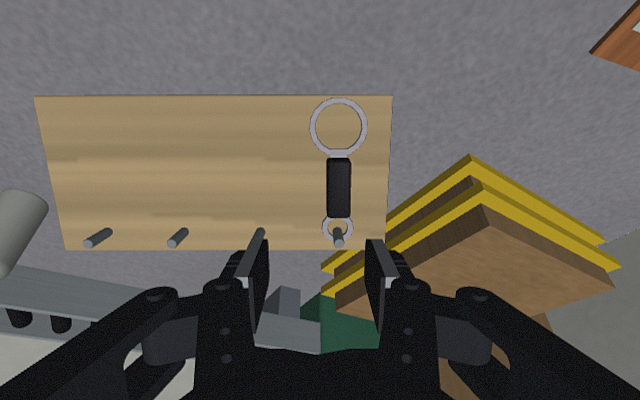

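Gauge A now hangs flat on peg 4: the wrist view shows its eye at (338,228) around the peg. Next is gauge B, with grip (517,348) in the crop.

Run:
```python
from h import *
y=np.radians(118.4)
goal([.40,.15,.22],[0,0,-1],[np.cos(y),np.sin(y),0])
```

```text
delta mm [  -9.1 -173.6    9.5] rot [-2.908e-01  5.374e-01  4.000e-04] rows 4 each [ -2.3 -43.4   2.4] [-7.270e-02  1.343e-01  1.000e-04]
```

```bash
python3 -m handwheel '[[-2,-43,3,-0.073,0.134,0,0.4],[-2,-43,3,-0.073,0.134,0,0.4],[-2,-43,3,-0.073,0.134,0,0.4],[-2,-43,3,-0.073,0.134,0,0.4],[3,-13,0,0,0,-0.177,0.4]]'; python3 -m handwheel '[[3,-13,0,0,0,-0.177,0.4],[3,-13,0,0,0,-0.177,0.4],[3,-13,0,0,0,-0.177,0.4],[3,-13,0,0,0,-0.177,0.4],[3,-13,0,0,0,-0.177,0.4]]';  python3 -m handwheel '[[3,-13,0,0,0,-0.177,0.4],[3,-13,0,0,0,-0.177,0.4],[3,-13,0,0,0,-0.177,0.4],[3,-13,0,0,0,-0.177,0.4],[3,-13,0,0,0,-0.177,0.4]]'; python3 -m handwheel '[[0,0,0,0,0,-0.177,0.4],[0,0,0,0,0,-0.177,0.4],[0,0,0,0,0,-0.177,0.4],[0,0,0,0,0,0,0.4],[0,0,0,0,0,0,0.4]]'
python3 - <<'E'
from h import *
y=np.radians(66.5-90)
goal([.4335,.015,.12],[0,0,-1],[np.cos(y),np.sin(y),0])
c=cam('wrist'); save('w8.png',c[0]); print(r.state()['joints'])
np.savez('pics/w8.npz',im=c[0],d=c[1],f=c[2],cx=c[3],cy=c[4],C=c[5])
E
```

```text
time: 9.18
tcp_pos: [0.4062, 0.1377, 0.2222]
tool_rot: [0.49, -3.102, 0.004]
contact_force: [-0.3, 0.3, -0.2]
finger_gap: 0.0515
time: 9.8
tcp_pos: [0.4196, 0.0735, 0.2216]
tool_rot: [-0.885, -3.013, 0.004]
contact_force: [0.8, -0.1, -0.5]
finger_gap: 0.0513
time: 10.42
tcp_pos: [0.4346, 0.0085, 0.2216]
tool_rot: [-2.089, -2.344, 0.004]
contact_force: [0.2, -0.4, -0.2]
finger_gap: 0.0514
time: 11.05
tcp_pos: [0.4343, 0.0088, 0.2219]
tool_rot: [-2.624, -1.725, 0.003]
contact_force: [-0.1, 0.3, 0.4]
finger_gap: 0.0514
delta mm [  -0.8    6.2 -101.9] rot [-0.0004 -0.0026 -0.0025] rows 2 each [ -0.4   3.1 -51. ] [-0.0002 -0.0013 -0.0013]
[-3.73266727e-02 -1.81284000e-01  2.12516782e+00  3.61262285e-04
  1.20010432e+00  3.70726198e-01]
```

View pics/w8.png

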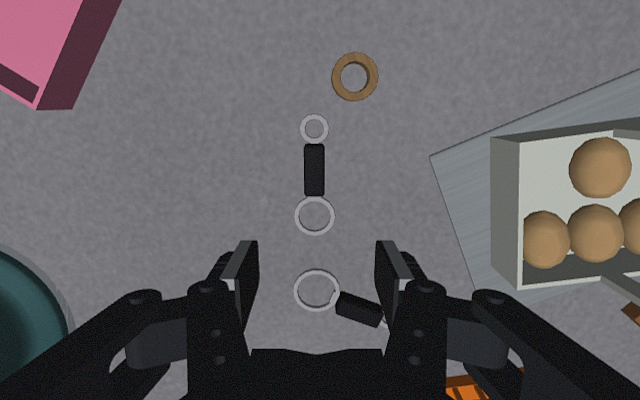

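Run:
```python
from h import *
gauge(ld('w8'),(314,216),(314,128),ws=28);
```

```text
px 471 fit [ 0.4141 -0.0319] rad 0.021 enc [414.5 -32. ] 21.5
  px 352 fit [0.4496 0.0497] rad 0.0138 enc [450.4  49.4] 14.7
gauge origin [0.433  0.0101] grip [0.4347 0.0138] yaw 66.2 L 88.9
```

```bash
python3 -m handwheel '[[0,3,-50,0,0,0,0.4],[0,2.5,-50,0,0,0,0.4],[0,0,-50,0,0,0,0.4],[0,0,-25,0,0,0,0.4],[0,0,-18,0,0,0,0.4]]';  python3 -m handwheel '[[0,0,0,0,0,0,0.4],[0,0,0,0,0,0,0.9],[0,0,0,0,0,0,0.9],[0,0,0,0,0,0,0.9],[0,0,0,0,0,0,0.9]]' 60;  python3 -m handwheel '[[0,0,20,0,0,0,0.9],[0,0,40,0,0,0,0.9],[0,0,50,0,0,0,0.9],[0,0,50,0,0,0,0.9],[0,0,0,0,0,0,0.9]]' 60; python3 -c "
from h import *
c=cam('wrist'); save('w9.png',c[0])
np.savez('pics/w9.npz',im=c[0],d=c[1],f=c[2],cx=c[3],cy=c[4],C=c[5])"
```

```text
time: 11.72
tcp_pos: [0.4332, 0.0143, 0.0277]
tool_rot: [-2.624, -1.723, 0.005]
contact_force: [0.3, 0.5, -0.4]
finger_gap: 0.0512
time: 12.35
tcp_pos: [0.4357, 0.0141, 0.0308]
tool_rot: [2.627, 1.722, 0.002]
contact_force: [-0.7, 0.4, 5.7]
finger_gap: 0.0186
time: 12.98
tcp_pos: [0.4377, 0.0141, 0.1945]
tool_rot: [2.624, 1.719, 0.012]
contact_force: [0.1, 1.1, -0.1]
finger_gap: 0.0187
```

View pics/w9.png

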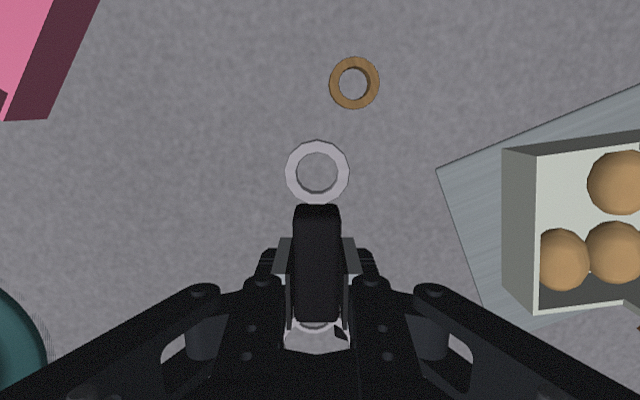

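```bash
python3 - <<'E'
from h import *
held(ld('w9'),(317,172),(317,172),w=40,we=40)
E
python3 -m handwheel '[[0,0,0,0,0,0,0.9],[0,0,0,0,0,0,0.9]]'
python3 - <<'E'
from h import *
x,y,n,p=board(); yy=-y
goal([.42,.15,.25],[0,0,-1],yy)
E
```

```text
n 1705 zmed 0.0252 enc [38.1  0.4] 13.9 fit [0.038  0.0004]
  n 1705 zmed 0.0252 enc [38.1  0.4] 13.9 fit [0.038  0.0004]
time: 13.28
tcp_pos: [0.4328, 0.0142, 0.1874]
tool_rot: [-2.625, -1.72, 0.007]
contact_force: [0.1, 1.0, -0.6]
finger_gap: 0.0186
delta mm [-12.8 135.8  62.6] rot [-0.0024 -0.0051 -0.6645] rows 4 each [-3.2 33.9 15.6] [-0.0006 -0.0013 -0.1661]
```

```bash
python3 -m handwheel '[[-3,34,16,-0.0006,-0.0013,-0.166,0.9],[-3,34,16,-0.0006,-0.0013,-0.166,0.9],[-3,34,16,-0.0006,-0.0013,-0.166,0.9],[-3,34,16,-0.0006,-0.0013,-0.166,0.9],[0,0,0,0,0,0,0.9]]'; python3 -m handwheel '[[0,0,0,0,0,0,0.9]]'
python3 - <<'E'
from h import *
hang(1,.06,(.0382,.0004,.0308),flip=-1)
E
```

```text
time: 13.9
tcp_pos: [0.4223, 0.152, 0.2535]
tool_rot: [3.042, 0.775, 0.004]
contact_force: [0.2, 0.8, -0.6]
finger_gap: 0.0184
time: 14.02
tcp_pos: [0.4215, 0.1497, 0.2519]
tool_rot: [3.041, 0.774, -0.001]
contact_force: [0.6, -1.1, -0.5]
finger_gap: 0.0181
delta mm [ 127.3   32.3 -106. ] rot [ 0.2949 -0.5364 -0.0015] rows 4 each [ 31.8   8.1 -26.5] [ 0.0737 -0.1341 -0.0004]
```

```bash
python3 -m handwheel '[[32,8,0,0.0737,-0.1341,0,0.9],[32,8,0,0.0737,-0.1341,0,0.9],[32,8,-30,0.0737,-0.1341,0,0.9],[31,8,-38,0.0737,-0.1341,0,0.9],[0,0,-38,0,0,0,0.9]]'; python3 -m handwheel '[[0,0,0,0,0,0,0.9],[0,0,0,0,0,0,0.9],[0,0,0,0,0,0,0.9]]'
python3 - <<'E'
from h import *
hang(1,.06,(.0382,.0004,.0308),flip=-1); print(r.state()['joints'])
c=cam('wrist'); save('w10.png',c[0])
np.savez('pics/w10.npz',im=c[0],d=c[1],f=c[2],cx=c[3],cy=c[4],C=c[5])
E
```

```text
time: 14.65
tcp_pos: [0.5474, 0.1794, 0.1433]
tool_rot: [-2.778, -0.698, -0.875]
contact_force: [-0.2, 1.0, -1.0]
finger_gap: 0.0181
time: 15.02
tcp_pos: [0.5511, 0.1823, 0.1503]
tool_rot: [-2.772, -0.701, -0.885]
contact_force: [-0.3, 0.1, 0.7]
finger_gap: 0.0183
delta mm [-2.3 -0.2 -4.3] rot [-0.0024  0.0064  0.0005] rows 1 each [-2.3 -0.2 -4.3] [-0.0024  0.0064  0.0005]
[ 0.17380949 -0.1046745   2.32862594  0.52666626  0.37095724  0.80868759]
```

View pics/w10.png

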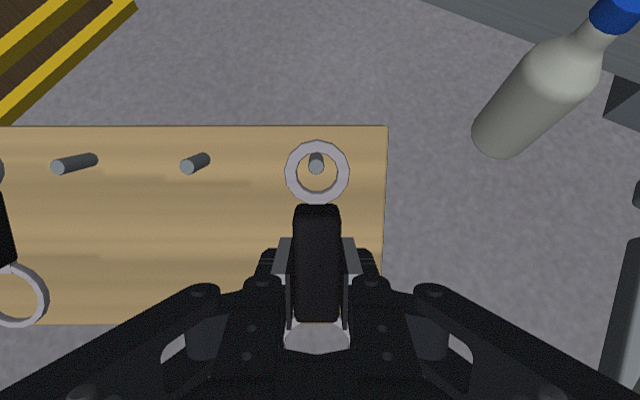

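```bash
python3 -m handwheel '[[-2.3,-0.2,-4.3,-0.0024,0.0064,0,0.9],[5,2.7,-8.2,0,0,0,0.9],[5,2.7,-8.2,0,0,0,0.9],[3,1.6,-4.9,0,0,0,0.9],[0,0,0,0,0,0,0.9]]'; python3 -m handwheel '[[0,0,0,0,0,0,0.9],[0,0,0,0,0,0,0.9]]'
python3 - <<'E'
from h import *
hang(1,.034,(.0382,.0004,.0308),flip=-1); print(r.state()['joints'])
c=cam('wrist'); save('w11.png',c[0])
np.savez('pics/w11.npz',im=c[0],d=c[1],f=c[2],cx=c[3],cy=c[4],C=c[5])
E
```

```text
time: 15.7
tcp_pos: [0.5596, 0.1891, 0.1206]
tool_rot: [-2.778, -0.701, -0.866]
contact_force: [-0.3, -0.5, -0.4]
finger_gap: 0.0187
time: 15.95
tcp_pos: [0.56, 0.189, 0.122]
tool_rot: [-2.777, -0.701, -0.869]
contact_force: [-0.6, 0.2, -0.4]
finger_gap: 0.018
delta mm [1.9 0.2 2.6] rot [ 0.0004 -0.004   0.0005] rows 1 each [1.9 0.2 2.6] [ 0.0004 -0.004   0.0005]
[ 0.18675851 -0.03250948  2.32237234  0.59061019  0.31854257  0.74879159]
```

View pics/w11.png

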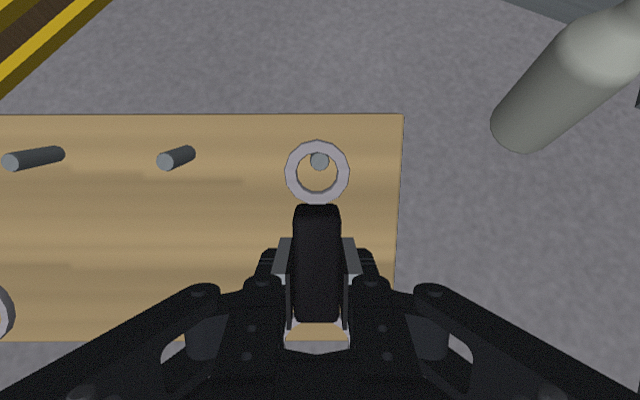

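```bash
python3 -m handwheel '[[2,0.2,2.6,0,-0.004,0,0.9],[0,0,0,0,0,0,0.9],[0,0,0,0,0,0,0.9]]'
python3 - <<'E'
from h import *
hang(1,.034,(.0382,.0004,.0308),flip=-1)
E
python3 -m handwheel '[[4,2.2,-6.5,0,0,0,0.9],[4,2.2,-6.5,0,0,0,0.9],[4,2.2,-6.5,0,0,0,0.9],[0,0,0,0,0,0,0.9],[0,0,0,0,0,0,0.9]]'
python3 - <<'E'
from h import *
hang(1,.0,(.0382,.0004,.0308),flip=-1)
E
```

```text
time: 16.38
tcp_pos: [0.562, 0.1892, 0.1246]
tool_rot: [-2.776, -0.702, -0.875]
contact_force: [0.2, 0.3, 0.1]
finger_gap: 0.0181
delta mm [-0.  -0.   0.1] rot [ 0.0004 -0.0002  0.0005] rows 1 each [-0.  -0.   0.1] [ 0.0004 -0.0002  0.0005]
time: 17.0
tcp_pos: [0.5739, 0.1958, 0.1046]
tool_rot: [-2.777, -0.702, -0.874]
contact_force: [0.3, -0.2, -0.6]
finger_gap: 0.0182
delta mm [ 5.2  2.6 -7.8] rot [ 0.0005 -0.0009  0.0004] rows 1 each [ 5.2  2.6 -7.8] [ 0.0005 -0.0009  0.0004]
```

```bash
python3 -m handwheel '[[2.6,1.3,-3.9,0,0,0,0.9],[2.4,1.2,-3.6,0,0,0,0.9],[0,0,0,0,0,0,0.9],[0,0,0,0,0,0,0.9]]'
python3 - <<'E'
from h import *
hang(1,.0,(.0382,.0004,.0308),flip=-1)
E
python3 -m handwheel '[[0,0,0,0,0,0,0.5],[0,0,0,0,0,0,0.5],[0,0,0,0,0,0,0.5],[-5,-3,8,0,0,0,0.5],[-10,-5.5,16,0,0,0,0.5]]'; python3 -m handwheel '[[-15,-8,25,0,0,0,0.5],[-20,-11,33,0,0,0,0.5],[-20,-11,33,0,0,0,0.5],[-20,-20,0,0,0,0,0.5],[0,0,0,0,0,0,0.5]]'
python3 - <<'E'
from h import *
c=cam('wrist'); save('w12.png',c[0]); print(r.state()['joints'])
y=np.radians(28.4-90)
goal([.40,.05,.22],[0,0,-1],[np.cos(y),np.sin(y),0])
E
```

```text
time: 17.5
tcp_pos: [0.5789, 0.1983, 0.0973]
tool_rot: [-2.777, -0.702, -0.874]
contact_force: [1.1, -0.4, -0.6]
finger_gap: 0.0183
delta mm [ 0.2  0.2 -0.5] rot [ 0.0005 -0.0005  0.0005] rows 1 each [ 0.2  0.2 -0.5] [ 0.0005 -0.0005  0.0005]
time: 18.12
tcp_pos: [0.5632, 0.1895, 0.1212]
tool_rot: [-2.777, -0.702, -0.872]
contact_force: [-0.0, 0.3, -0.1]
finger_gap: 0.043
time: 18.75
tcp_pos: [0.488, 0.1388, 0.2132]
tool_rot: [-2.777, -0.7, -0.877]
contact_force: [0.4, 0.7, -0.7]
finger_gap: 0.0432
[ 0.07954646 -0.36032231  2.3885501   0.42978062  0.5855316   0.86020812]
delta mm [-88.6 -89.2   7.1] rot [-0.2895  0.5386  0.0019] rows 4 each [-22.2 -22.3   1.8] [-0.0724  0.1346  0.0005]
```

View pics/w12.png

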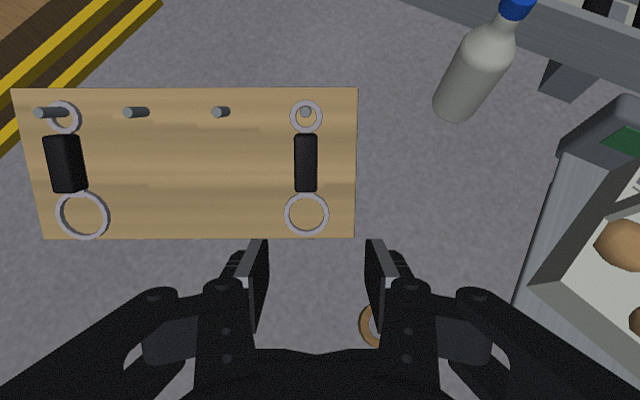

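```bash
python3 -m handwheel '[[-22,-22,3,-0.0724,0.1346,0.0005,0.45],[-22,-22,3,-0.0724,0.1346,0.0005,0.45],[-22,-22,3,-0.0724,0.1346,0.0005,0.45],[-22,-22,3,-0.0724,0.1346,0.0005,0.45],[2,-24.6,0,0,0,-0.16,0.45]]'; python3 -m handwheel '[[2,-24.6,0,0,0,-0.16,0.45],[2,-24.6,0,0,0,-0.16,0.45],[2,-24.6,0,0,0,-0.16,0.45],[2,-24.6,0,0,0,-0.16,0.45],[2,-24.6,0,0,0,-0.16,0.45]]';  python3 -m handwheel '[[2,-24.6,0,0,0,-0.16,0.45],[2,-24.6,0,0,0,-0.16,0.45],[0,0,0,0,0,0,0.45],[0,0,0,0,0,0,0.45]]'
python3 - <<'E'
from h import *
y=np.radians(-135)
goal([.417,-.1472,.03],[0,0,-1],[np.cos(y),np.sin(y),0])
c=cam('wrist'); save('w13.png',c[0]); print(r.state()['joints'])
np.savez('pics/w13.npz',im=c[0],d=c[1],f=c[2],cx=c[3],cy=c[4],C=c[5])
E
```

```text
time: 19.42
tcp_pos: [0.4043, 0.0276, 0.2245]
tool_rot: [-3.097, -0.524, 0.005]
contact_force: [0.7, 0.4, -0.7]
finger_gap: 0.0473
time: 20.05
tcp_pos: [0.4136, -0.0965, 0.2238]
tool_rot: [-3.055, 0.729, 0.002]
contact_force: [0.2, -1.4, -0.8]
finger_gap: 0.0466
time: 20.55
tcp_pos: [0.417, -0.1445, 0.2238]
tool_rot: [-2.903, 1.196, 0.003]
contact_force: [-0.2, 0.3, 0.2]
finger_gap: 0.047
delta mm [  -0.    -2.7 -193.8] rot [-0.0024 -0.0008 -0.0039] rows 4 each [ -0.   -0.7 -48.5] [-0.0006 -0.0002 -0.001 ]
[-3.91033452e-01 -1.68936881e-01  2.11131480e+00  2.01697419e-03
  1.20064293e+00  1.96016547e+00]
```

View pics/w13.png

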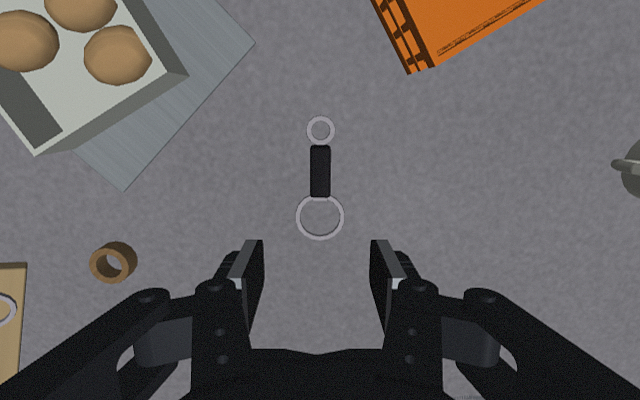

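Run:
```python
from h import *
gauge(ld('w13'),(319,217),(320,130),ws=30);
```

```text
px 520 fit [ 0.3813 -0.1123] rad 0.0253 enc [ 381.4 -112.3] 25.5
  px 345 fit [ 0.4442 -0.1754] rad 0.0136 enc [ 444.3 -175.3] 13.8
gauge origin [ 0.4139 -0.1449] grip [ 0.4167 -0.1477] yaw -45.1 L 89.0
```

```bash
python3 -m handwheel '[[0,-2,-50,0,0,-0.003,0.45],[0,-1,-50,0,0,0,0.45],[0,0,-50,0,0,0,0.45],[0,0,-25,0,0,0,0.45],[0,0,-17,0,0,0,0.45]]';  python3 -m handwheel '[[0,0,0,0,0,0,0.45],[0,0,0,0,0,0,0.9],[0,0,0,0,0,0,0.9],[0,0,0,0,0,0,0.9],[0,0,0,0,0,0,0.9]]' 60;  python3 -m handwheel '[[0,0,20,0,0,0,0.9],[0,0,40,0,0,0,0.9],[0,0,50,0,0,0,0.9],[0,0,50,0,0,0,0.9],[0,0,0,0,0,0,0.9]]' 60; python3 -m handwheel '[[0,0,0,0,0,0,0.9],[0,0,0,0,0,0,0.9]]'; python3 -c "
from h import *
x,y,n,p=board(); yy=-y
goal([.42,.12,.26],[0,0,-1],yy)
c=cam('wrist'); save('w14.png',c[0]); held(c,(317,172),(317,172),w=40,we=40)
"
```

```text
time: 21.22
tcp_pos: [0.4159, -0.1466, 0.0307]
tool_rot: [-2.902, 1.199, 0.005]
contact_force: [0.9, 0.2, -0.5]
finger_gap: 0.0471
time: 21.85
tcp_pos: [0.4182, -0.1483, 0.0337]
tool_rot: [-2.9, 1.203, -0.003]
contact_force: [-0.5, 2.3, 5.7]
finger_gap: 0.0183
time: 22.48
tcp_pos: [0.4201, -0.1495, 0.1976]
tool_rot: [-2.901, 1.203, -0.016]
contact_force: [1.2, -0.4, -1.4]
finger_gap: 0.0182
time: 22.72
tcp_pos: [0.4155, -0.1475, 0.1904]
tool_rot: [-2.9, 1.203, 0.007]
contact_force: [0.2, -0.3, -1.2]
finger_gap: 0.0178
delta mm [  4.5 267.5  69.6] rot [-7.0000e-04 -4.8000e-03  1.2819e+00] rows 8 each [ 0.6 33.4  8.7] [-1.000e-04 -6.000e-04  1.602e-01]
  n 1627 zmed 0.0281 enc [37.9 -0.7] 13.9 fit [ 0.0379 -0.0007]
  n 1627 zmed 0.0281 enc [37.9 -0.7] 13.9 fit [ 0.0379 -0.0007]
```

View pics/w14.png

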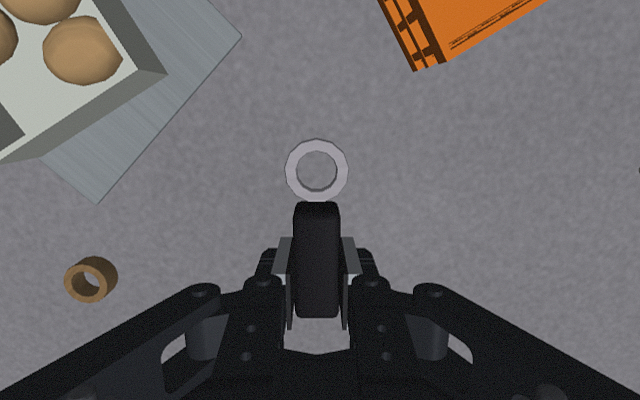

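```bash
python3 -m handwheel '[[0.6,33.4,9,0,-0.0006,0.16,0.9],[0.6,33.4,9,0,-0.0006,0.16,0.9],[0.6,33.4,9,0,-0.0006,0.16,0.9],[0.6,33.4,9,0,-0.0006,0.16,0.9],[0.6,33.4,9,0,-0.0006,0.16,0.9]]'; python3 -m handwheel '[[0.6,33.4,9,0,-0.0006,0.16,0.9],[0.6,33.4,9,0,-0.0006,0.16,0.9],[0.6,33.4,9,0,-0.0006,0.16,0.9],[0,0,0,0,0,0,0.9],[0,0,0,0,0,0,0.9]]'
python3 - <<'E'
from h import *
hang(2,.06,(.0379,-.0007,.0338),flip=-1)
E
```

```text
time: 23.4
tcp_pos: [0.419, 0.02, 0.2361]
tool_rot: [-3.139, -0.03, 0.002]
contact_force: [-0.2, 0.4, -0.4]
finger_gap: 0.0184
time: 24.02
tcp_pos: [0.4211, 0.1188, 0.263]
tool_rot: [-3.044, -0.766, -0.0]
contact_force: [-0.3, 0.1, -1.0]
finger_gap: 0.0178
delta mm [  93.7  123.2 -114.4] rot [ 0.2876 -0.5381  0.0017] rows 4 each [ 23.4  30.8 -28.6] [ 0.0719 -0.1345  0.0004]
```

```bash
python3 -m handwheel '[[23.4,31,0,0.0719,-0.1345,0.0004,0.9],[23.4,31,0,0.0719,-0.1345,0.0004,0.9],[23.4,31,-30,0.0719,-0.1345,0.0004,0.9],[23.4,31,-42,0.0719,-0.1345,0.0004,0.9],[0,0,-42,0,0,0,0.9]]'; python3 -m handwheel '[[0,0,0,0,0,0,0.9],[0,0,0,0,0,0,0.9],[0,0,0,0,0,0,0.9]]'
python3 - <<'E'
from h import *
hang(2,.06,(.0379,-.0007,.0338),flip=-1)
E
```

```text
time: 24.65
tcp_pos: [0.5123, 0.2403, 0.1503]
tool_rot: [-2.782, -0.703, -0.861]
contact_force: [0.1, -0.4, -1.8]
finger_gap: 0.0184
time: 25.02
tcp_pos: [0.5161, 0.2416, 0.1565]
tool_rot: [-2.778, -0.704, -0.87]
contact_force: [-0.3, -0.0, -1.0]
finger_gap: 0.0181
delta mm [-1.4  0.3 -7.9] rot [ 0.0023 -0.0033 -0.0004] rows 1 each [-1.4  0.3 -7.9] [ 0.0023 -0.0033 -0.0004]
```

```bash
python3 -m handwheel '[[-1.4,0.3,-7.9,0.002,-0.003,0,0.9],[5,2.7,-8.2,0,0,0,0.9],[5,2.7,-8.2,0,0,0,0.9],[3,1.6,-4.9,0,0,0,0.9],[0,0,0,0,0,0,0.9]]'; python3 -m handwheel '[[0,0,0,0,0,0,0.9],[0,0,0,0,0,0,0.9]]'
python3 - <<'E'
from h import *
hang(2,.034,(.0379,-.0007,.0338),flip=-1)
c=cam('wrist'); save('w15.png',c[0])
E
```

```text
time: 25.65
tcp_pos: [0.5253, 0.2488, 0.1231]
tool_rot: [-2.778, -0.705, -0.865]
contact_force: [-0.0, 0.1, -1.2]
finger_gap: 0.0181
time: 25.9
tcp_pos: [0.5256, 0.2488, 0.1244]
tool_rot: [-2.777, -0.705, -0.868]
contact_force: [0.6, 0.4, -0.5]
finger_gap: 0.018
delta mm [2.3 0.3 2.9] rot [ 0.0017 -0.0044 -0.0015] rows 1 each [2.3 0.3 2.9] [ 0.0017 -0.0044 -0.0015]
```

View pics/w15.png

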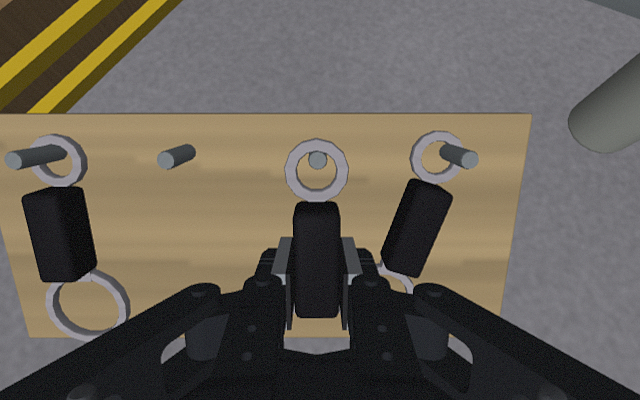

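```bash
python3 -m handwheel '[[2.3,0.3,2.9,0.002,-0.004,-0.001,0.9],[0,0,0,0,0,0,0.9],[0,0,0,0,0,0,0.9]]'
python3 - <<'E'
from h import *
hang(2,.034,(.0379,-.0007,.0338),flip=-1)
E
python3 -m handwheel '[[4,2.2,-6.5,0,0,0,0.9],[4,2.2,-6.5,0,0,0,0.9],[4,2.2,-6.5,0,0,0,0.9],[0,0,0,0,0,0,0.9],[0,0,0,0,0,0,0.9]]'
python3 - <<'E'
from h import *
hang(2,.0,(.0379,-.0007,.0338),flip=-1)
E
```

```text
time: 26.32
tcp_pos: [0.5279, 0.2491, 0.1272]
tool_rot: [-2.775, -0.703, -0.874]
contact_force: [-0.3, -0.2, -0.7]
finger_gap: 0.0184
delta mm [-0.   0.   0.1] rot [-0.0003 -0.0006 -0.0004] rows 1 each [-0.   0.   0.1] [-0.0003 -0.0006 -0.0004]
time: 26.95
tcp_pos: [0.5397, 0.2556, 0.1072]
tool_rot: [-2.776, -0.703, -0.873]
contact_force: [-0.2, -0.2, -1.0]
finger_gap: 0.0181
delta mm [ 5.3  2.7 -7.7] rot [ 0.0001 -0.0015 -0.0005] rows 1 each [ 5.3  2.7 -7.7] [ 0.0001 -0.0015 -0.0005]
```

```bash
python3 -m handwheel '[[2.6,1.3,-3.9,0,0,0,0.9],[2.4,1.2,-3.6,0,0,0,0.9],[0,0,0,0,0,0,0.9],[0,0,0,0,0,0,0.9]]'
python3 - <<'E'
from h import *
hang(2,.0,(.0379,-.0007,.0338),flip=-1)
E
python3 -m handwheel '[[0,0,0,0,0,0,0.5],[0,0,0,0,0,0,0.5],[0,0,0,0,0,0,0.5],[-5,-3,8,0,0,0,0.5],[-10,-5.5,16,0,0,0,0.5]]'; python3 -m handwheel '[[-15,-8,25,0,0,0,0.5],[-20,-11,33,0,0,0,0.5],[-20,-11,33,0,0,0,0.5],[0,0,20,0,0,0,0.5],[0,0,0,0,0,0,0.5]]'
python3 - <<'E'
from h import *
c=cam('wrist'); save('w16.png',c[0])
np.savez('pics/w16.npz',im=c[0],d=c[1],f=c[2],cx=c[3],cy=c[4],C=c[5])
c=cam('top'); save('t16.png',c[0])
np.savez('pics/t16.npz',im=c[0],d=c[1],f=c[2],cx=c[3],cy=c[4],C=c[5])
E
```

```text
time: 27.45
tcp_pos: [0.5456, 0.2589, 0.1021]
tool_rot: [-2.773, -0.701, -0.878]
contact_force: [-10.9, -2.2, 12.8]
finger_gap: 0.0183
delta mm [-0.5 -0.5 -2.7] rot [-0.0023  0.0015 -0.0001] rows 1 each [-0.5 -0.5 -2.7] [-0.0023  0.0015 -0.0001]
time: 28.08
tcp_pos: [0.5291, 0.2492, 0.1235]
tool_rot: [-2.777, -0.703, -0.871]
contact_force: [-1.2, -0.2, -0.0]
finger_gap: 0.0429
time: 28.7
tcp_pos: [0.4759, 0.2198, 0.2383]
tool_rot: [-2.773, -0.702, -0.882]
contact_force: [0.8, 0.0, 1.0]
finger_gap: 0.0426
```

View pics/w16.png

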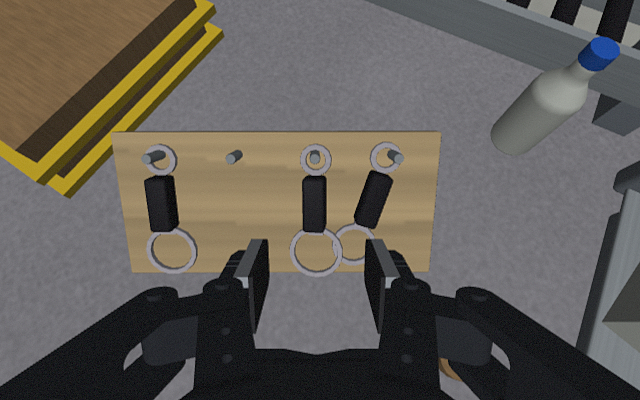

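View pics/t16.png

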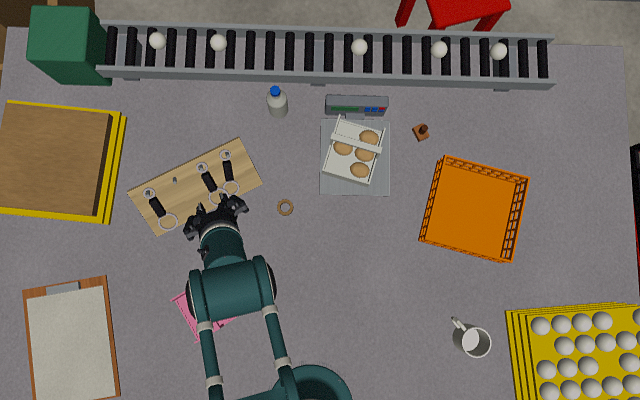

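B (peg 1) has been swung about 14° since I hung it, and C's ring, now on peg 2, overlaps B's ring at (345,245). I'll move C to the free peg 3 at (232,157) so that it lies flat.

Run:
```python
from h import *
x,y,n,p=board()
goal(np.array([.5456,.2589,.1021])+.04*n-.003*x,-n,-y)
```

```text
delta mm [  48.8   27.4 -101.4] rot [ 0.0002 -0.0012 -0.0004] rows 3 each [ 16.3   9.1 -33.8] [ 0.0001 -0.0004 -0.0001]
```

```bash
python3 -m handwheel '[[16,9,-34,0,-0.001,0,0.6],[16,9,-34,0,0,0,0.6],[16.8,9.4,-33.4,0,0,0,0.6],[0,0,0,0,0,0,0.6],[0,0,0,0,0,0,0.6]]'
python3 - <<'E'
from h import *
x,y,n,p=board()
goal(np.array([.5456,.2589,.1021])+.002*n-.003*x,-n,-y)
c=cam('wrist'); save('w17.png',c[0])
E
```

```text
time: 29.42
tcp_pos: [0.5229, 0.2468, 0.1326]
tool_rot: [-2.776, -0.703, -0.872]
contact_force: [1.3, 0.4, 0.7]
finger_gap: 0.0342
delta mm [ 19.5  10.4 -30.6] rot [ 0.0006 -0.0019 -0.0006] rows 1 each [ 19.5  10.4 -30.6] [ 0.0006 -0.0019 -0.0006]
```

View pics/w17.png

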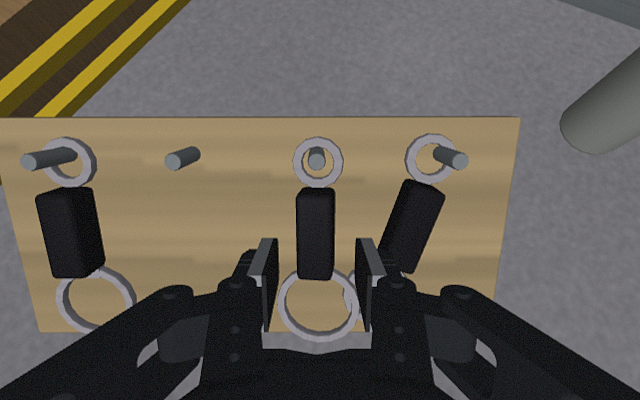

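```bash
python3 -m handwheel '[[7,3.6,-10.6,0,-0.002,0,0.6],[7,3.6,-10.6,0,0,0,0.6],[4.5,2.4,-7,0,0,0,0.6],[0,0,0,0,0,0,0.6],[0,0,0,0,0,0,0.6]]'; python3 -m handwheel '[[0,0,0,0,0,0,0.9],[0,0,0,0,0,0,0.9],[0,0,0,0,0,0,0.9],[0,0,0,0,0,0,0.9]]' 60;  python3 -m handwheel '[[-4,-2.2,6.5,0,0,0,0.9],[-5,-2.7,8.2,0,0,0,0.9],[-7,-3.7,11.2,0,0,0,0.9],[-10,-5.5,16.4,0,0,0,0.9],[0,0,0,0,0,0,0.9]]' 60; python3 -m handwheel '[[-10,20,10,0,0,0,0.9],[-10,20,0,0,0,0,0.9],[-13,21,0,0,0,0,0.9],[0,0,0,0,0,0,0.9],[0,0,0,0,0,0,0.9]]'
python3 - <<'E'
from h import *
c=cam('wrist'); save('w18.png',c[0]); held(c,(317,172),(317,172),w=40,we=40)
hang(3,.06,(.0379,-.0007,.0338),flip=-1)
E
```

```text
time: 30.1
tcp_pos: [0.542, 0.2567, 0.1052]
tool_rot: [-2.775, -0.703, -0.878]
contact_force: [-0.2, 0.8, -0.2]
finger_gap: 0.0341
time: 30.6
tcp_pos: [0.5422, 0.2566, 0.1058]
tool_rot: [-2.775, -0.703, -0.879]
contact_force: [-3.2, -2.5, 5.3]
finger_gap: 0.0177
time: 31.22
tcp_pos: [0.516, 0.2424, 0.1494]
tool_rot: [-2.773, -0.703, -0.882]
contact_force: [-0.6, 0.4, -1.0]
finger_gap: 0.0176
time: 31.85
tcp_pos: [0.4828, 0.3033, 0.1571]
tool_rot: [-2.775, -0.704, -0.877]
contact_force: [0.7, 0.4, -0.3]
finger_gap: 0.0175
  n 1483 zmed 0.0342 enc [33.1  1.9] 14.0 fit [0.033  0.0018]
  n 1483 zmed 0.0342 enc [33.1  1.9] 14.0 fit [0.033  0.0018]
delta mm [-1.6  0.5 -8.6] rot [ 0.0002  0.0014 -0.0002] rows 1 each [-1.6  0.5 -8.6] [ 0.0002  0.0014 -0.0002]
```

View pics/w18.png

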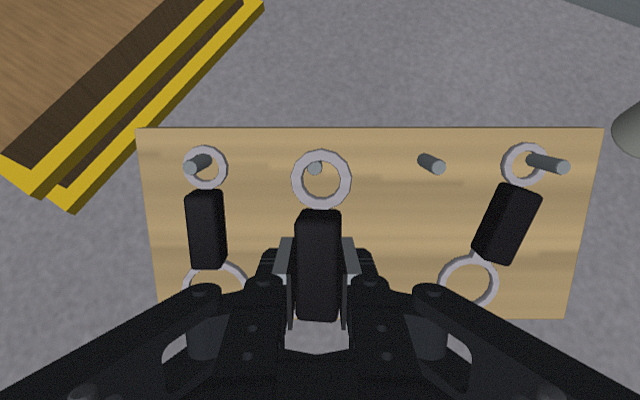

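Run:
```python
from h import *
hang(3,.036,(.0331,.0019,.040),flip=-1)
```

```text
delta mm [  9.6   9.5 -20.5] rot [ 0.0002  0.0014 -0.0002] rows 1 each [  9.6   9.5 -20.5] [ 0.0002  0.0014 -0.0002]
```

```bash
python3 -m handwheel '[[4.8,4.7,-10.2,0,0.001,0,0.9],[4.8,4.8,-10.3,0,0,0,0.9],[0,0,0,0,0,0,0.9],[0,0,0,0,0,0,0.9],[0,0,0,0,0,0,0.9]]';python3 - <<'E'
from h import *
hang(3,.036,(.0331,.0019,.040),flip=-1)
c=cam('wrist'); save('w19.png',c[0])
E
```

```text
time: 32.52
tcp_pos: [0.4928, 0.3131, 0.1374]
tool_rot: [-2.775, -0.703, -0.877]
contact_force: [-0.2, -0.6, -0.8]
finger_gap: 0.0176
delta mm [-0.1 -0.5 -0.6] rot [-0.0003  0.0013 -0.0004] rows 1 each [-0.1 -0.5 -0.6] [-0.0003  0.0013 -0.0004]
```

View pics/w19.png

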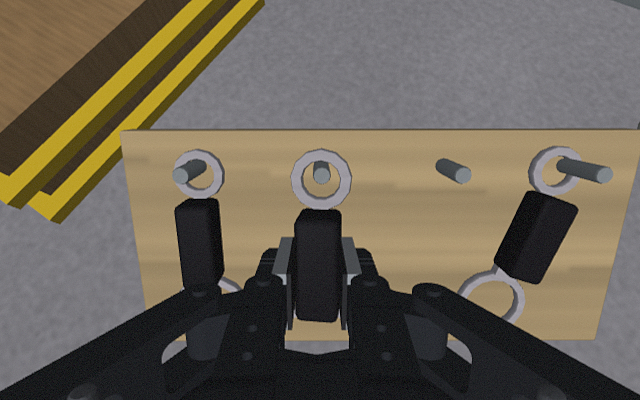

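```bash
python3 -m handwheel '[[4,2.2,-6.5,0,0,0,0.9],[4,2.2,-6.5,0,0,0,0.9],[4,2.2,-6.5,0,0,0,0.9],[0,0,0,0,0,0,0.9],[0,0,0,0,0,0,0.9]]'; python3 -m handwheel '[[2,1.1,-3.3,0,0,0,0.9],[0,0,0,0,0,0,0.9],[0,0,0,0,0,0,0.9]]'
python3 - <<'E'
from h import *
hang(3,.0,(.0331,.0019,.040),flip=-1)
c=cam('wrist'); save('w20.png',c[0])
E
```

```text
time: 33.2
tcp_pos: [0.5046, 0.3196, 0.1174]
tool_rot: [-2.775, -0.703, -0.876]
contact_force: [0.1, 0.0, -0.1]
finger_gap: 0.0176
time: 33.58
tcp_pos: [0.5067, 0.3207, 0.1144]
tool_rot: [-2.775, -0.703, -0.877]
contact_force: [-0.1, 0.0, -0.3]
finger_gap: 0.0175
delta mm [ 4.2  1.7 -7.1] rot [-0.0001  0.0011 -0.0004] rows 1 each [ 4.2  1.7 -7.1] [-0.0001  0.0011 -0.0004]
```

View pics/w20.png

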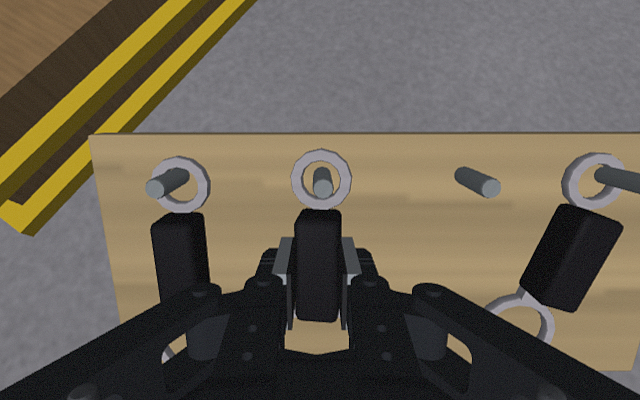

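```bash
python3 -m handwheel '[[2,1,-3.3,0,0,0,0.9],[1.5,0.7,-2.5,0,0,0,0.9],[0,0,0,0,0,0,0.9],[0,0,0,0,0,0,0.9]]';  python3 -m handwheel '[[0,0,0,0,0,0,0.6],[0,0,0,0,0,0,0.6],[0,0,0,0,0,0,0.6],[-5,-3,8,0,0,0,0.6],[-10,-5.5,16,0,0,0,0.6]]'; python3 -m handwheel '[[-15,-8,25,0,0,0,0.5],[-20,-11,33,0,0,0,0.5],[-20,-11,33,0,0,0,0.5],[0,-20,10,0,0,0,0.5],[0,0,0,0,0,0,0.5]]'
python3 - <<'E'
from h import *
c=cam('wrist'); save('w21.png',c[0])
np.savez('pics/w21.npz',im=c[0],d=c[1],f=c[2],cx=c[3],cy=c[4],C=c[5])
E
```

```text
time: 34.12
tcp_pos: [0.5102, 0.3224, 0.1085]
tool_rot: [-2.775, -0.703, -0.877]
contact_force: [0.5, -0.0, -0.5]
finger_gap: 0.0175
time: 34.75
tcp_pos: [0.4946, 0.3135, 0.1324]
tool_rot: [-2.776, -0.703, -0.875]
contact_force: [0.0, -0.6, -0.0]
finger_gap: 0.0343
time: 35.38
tcp_pos: [0.4405, 0.2635, 0.2358]
tool_rot: [-2.773, -0.7, -0.882]
contact_force: [-0.3, 0.1, -0.5]
finger_gap: 0.0427
```

View pics/w21.png

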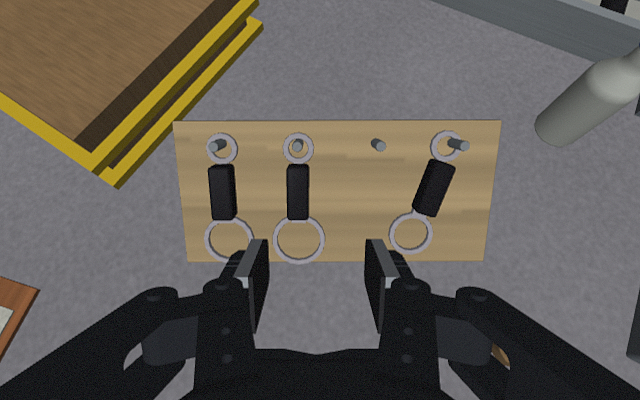

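Run:
```python
from h import *
im,d,f,cx,cy,C=ld('w21'); x,y,n,p=board(); P=pts(d,f,cx,cy,C)
for k,(u,v) in {4:(221,148),3:(298,148),1:(446,145)}.items():
    s=np.s_[v-19:v+20,u-19:u+20]; m=((im[s].min(2)>135)&(im[s].astype(int).ptp(2)<25) if hasattr(im[s],'ptp') else (im[s].min(2)>135)&(np.ptp(im[s].astype(int),axis=2)<25)).astype(np.uint8)
    nn,lab,st,ce=cv2.connectedComponentsWithStats(m,connectivity=8); kk=1+np.argmax(st[1:,4]); Q=P[s][lab==kk]
    h=(Q-p[k-1])@n*1000; c,rad=cv2.minEnclosingCircle(np.c_[(Q-p[k-1])@x,(Q-p[k-1])@y][abs(h-np.median(h))<6].astype(np.float32)*1000)
    print(k,'h med',np.median(h).round(1),'centre xy mm rel root',np.round(c,1),round(rad,1))
y2=np.radians(28.4-90)
goal([.45,.0,.28],[0,0,-1],[np.cos(y2),np.sin(y2),0])
```

```text
4 h med 5.3 centre xy mm rel root [-5.   0.8] 14.5
3 h med 5.2 centre xy mm rel root [-3.2  0.9] 13.7
1 h med 5.1 centre xy mm rel root [-2.   4.9] 14.9
delta mm [   9.7 -263.6   45.5] rot [-0.2917  0.5402  0.0008] rows 5 each [  1.9 -52.7   9.1] [-0.0583  0.108   0.0002]
```

Run:
```python
import numpy as np
from scipy.optimize import least_squares
D=np.array([[.26455,1.60508,1.27372,np.hypot(.20302,.64318),.25225],[-.22127,2.09893,1.26337,np.hypot(.4034,.142),.2533],[-.18128,2.12517,1.2001,np.hypot(.4343,.0088),.2219],[-.3967,2.36935,.56994,np.hypot(.4448,.2441),.2326],[-.16894,2.11131,1.20064,np.hypot(.417,.1445),.2238]])
def fk(q,p):
    L1,L2,L3,h=p; a,b,c=q[0],q[0]+q[1],q[0]+q[1]+q[2]
    return np.array([L1*np.sin(a)+L2*np.sin(b)+L3*np.sin(c),h+L1*np.cos(a)+L2*np.cos(b)+L3*np.cos(c)])
res=lambda p:np.concatenate([fk(d[:3],p)-d[3:] for d in D])
s=least_squares(res,[.4,.4,.25,.3]); print(s.x,abs(s.fun).max())
p=s.x
for r_,z_ in [(.66,.22),(.66,.25),(.70,.23),(.72,.25),(.74,.28)]:
  for t in (30,50,60,65,70):
    phi=np.pi-np.radians(t)
    w=np.array([r_-p[2]*np.sin(phi),z_-p[3]-p[2]*np.cos(phi)])
    D2=w@w; c3=(D2-p[0]**2-p[1]**2)/(2*p[0]*p[1])
    if abs(c3)>1: print(r_,z_,t,'unreach');continue
    j3=np.arccos(c3); j2=np.arctan2(w[0],w[1])-np.arctan2(p[1]*np.sin(j3),p[0]+p[1]*np.cos(j3)); print(r_,z_,t,'j2,j3,j5',round(j2,2),round(j3,2),round(phi-j2-j3,2))
```

```text
[0.51172472 0.56634115 0.32624062 0.25133913] 0.00022793087140385304
0.66 0.22 30 j2,j3,j5 -0.01 2.06 0.57
0.66 0.22 50 j2,j3,j5 -0.1 2.29 0.07
0.66 0.22 60 j2,j3,j5 -0.09 2.39 -0.21
0.66 0.22 65 j2,j3,j5 -0.06 2.43 -0.36
0.66 0.22 70 j2,j3,j5 -0.03 2.46 -0.52
0.66 0.25 30 j2,j3,j5 -0.04 2.03 0.63
0.66 0.25 50 j2,j3,j5 -0.14 2.27 0.14
0.66 0.25 60 j2,j3,j5 -0.14 2.37 -0.13
0.66 0.25 65 j2,j3,j5 -0.12 2.41 -0.28
0.66 0.25 70 j2,j3,j5 -0.09 2.45 -0.43
0.7 0.23 30 j2,j3,j5 0.06 1.97 0.59
0.7 0.23 50 j2,j3,j5 -0.03 2.21 0.09
0.7 0.23 60 j2,j3,j5 -0.02 2.3 -0.19
0.7 0.23 65 j2,j3,j5 -0.0 2.35 -0.34
0.7 0.23 70 j2,j3,j5 0.03 2.38 -0.49
0.72 0.25 30 j2,j3,j5 0.08 1.91 0.63
0.72 0.25 50 j2,j3,j5 -0.02 2.15 0.13
0.72 0.25 60 j2,j3,j5 -0.02 2.25 -0.14
0.72 0.25 65 j2,j3,j5 0.0 2.29 -0.29
0.72 0.25 70 j2,j3,j5 0.03 2.33 -0.44
0.74 0.28 30 j2,j3,j5 0.09 1.84 0.69
0.74 0.28 50 j2,j3,j5 -0.01 2.09 0.19
0.74 0.28 60 j2,j3,j5 -0.02 2.19 -0.08
0.74 0.28 65 j2,j3,j5 -0.01 2.24 -0.22
0.74 0.28 70 j2,j3,j5 0.01 2.27 -0.37
```

```bash
cat > kin.py <<'E'
import numpy as np
from scipy.spatial.transform import Rotation as R
from scipy.optimize import least_squares
L1,L2,L3,H=0.51172,0.56634,0.32624,0.25134
S4,S6=1,1
def fk(q,s4=1,s6=1,off=0):
    Rz=lambda a:R.from_euler('z',a); Ry=lambda a:R.from_euler('y',a)
    A=Rz(q[0])*Ry(q[1]); B=A*Ry(q[2])*Rz(s4*q[3]); T=B*Ry(q[4])*Rz(s6*q[5])*Rz(off)
    p=np.array([0,0,H])+A.apply([0,0,L1])+B.apply([0,0,L2])+T.apply([0,0,L3]); return p,T
lo=np.array([-2.63,-.94,.31,-1.31,0,-2.55]);hi=np.array([2.63,2.18,2.57,4.45,2.66,2.55])
def ik(p,T,q0):
    def e(q):
        a,b=fk(q,BEST[0],BEST[1],BEST[2]); return np.r_[(a-p)*5,(b*T.inv()).as_rotvec()]
    s=least_squares(e,np.clip(q0,lo+1e-6,hi-1e-6),bounds=(lo,hi),xtol=1e-12); return s.x,np.abs(s.fun).max()
q=[.17380949,-.1046745,2.32862594,.52666626,.37095724,.80868759]
best=[]
for s4 in(1,-1):
  for s6 in(1,-1):
    for off in(0,np.pi/2,np.pi,-np.pi/2):
      a,b=fk(q,s4,s6,off); best.append((np.linalg.norm(a-[.5511,.1823,.1503])+(b*R.from_rotvec([-2.772,-.701,-.885]).inv()).magnitude(),s4,s6,off))
best.sort(); BEST=best[0][1:]
if __name__=='__main__': print(best[:2])
E
cat > pour.py <<'E'
from kin import *
# lip target over crate; carrier x yaw psi; tilt th about carrier y
ctr=np.array([.50,-.405])
for psi in range(-180,180,15):
  px=np.array([np.cos(np.radians(psi)),np.sin(np.radians(psi)),0]); best=None
  ok=[]
  for j6start in(0,):
    X=px; Y=np.cross([0,0,1],px)
    q=None; line=[]
    for th in range(0,76,5):
      t=np.radians(th)
      rot=R.from_rotvec(Y*t)  # x goes down
      cx=rot.apply(X); cz=rot.apply([0,0,1]); 
      # handle pos so lip (x=.075,z=.005 rel handle z -.093) sits at ctr - .02*px, z=.105
      lip=np.r_[ctr-.02*px[:2],.11]; h=lip-(.075*cx-.093*cz)
      # tool: z=-cz, y=-cx
      M=np.stack([np.cross(-cx,-cz),-cx,-cz],1); T=R.from_matrix(M)
      if q is None:
        cand=[ik(h,T,np.array([np.arctan2(h[1],h[0]),0,1.9,a,1.2,b])) for a in(0,1,-1,3) for b in(-2,-1,0,1,2)]
        cand=[c for c in cand if c[1]<1e-3]
        if not cand: line.append('none'); break
        cand.sort(key=lambda c:abs(c[0][3])); q=cand[0][0]; dq=0
      else:
        q2,er=ik(h,T,q); dq=np.abs(q2-q).max(); q=q2
        if er>2e-3: line.append(f'fail@{th}'); break
      line.append((th,q.round(2).tolist(),round(float(dq),2)))
  print(psi, line[0] if len(line)==1 else (line[0],line[-1],'maxdq',max(l[2] for l in line if not isinstance(l,str))))
E
python3 kin.py; python3 pour.py
```

```text
[(np.float64(0.02514947474166655), 1, 1, 1.5707963267948966), (np.float64(0.07154706437229387), 1, -1, 3.141592653589793)]
-180 ((0, [-0.6, 0.38, 1.55, 0.0, 1.21, -0.6], 0.0), (75, [-1.25, 0.2, 2.33, 1.68, 1.17, -2.5], 0.11), 'maxdq', 0.18)
-165 ((0, [-0.57, 0.35, 1.59, -0.0, 1.2, -0.83], 0.0), (75, [-1.28, 0.34, 2.13, 1.42, 1.35, -2.45], 0.09), 'maxdq', 0.13)
-150 ((0, [-0.55, 0.31, 1.64, -0.0, 1.19, -1.07], 0.0), (75, [-1.27, 0.47, 1.93, 1.23, 1.52, -2.42], 0.06), 'maxdq', 0.11)
-135 ((0, [-0.54, 0.27, 1.69, -0.0, 1.18, -1.32], 0.0), (75, [-1.22, 0.6, 1.71, 1.08, 1.7, -2.4], 0.06), 'maxdq', 0.1)
-120 ((0, [-0.53, 0.22, 1.75, 0.0, 1.17, -1.58], 0.0), (75, [-1.16, 0.72, 1.5, 0.95, 1.87, -2.41], 0.06), 'maxdq', 0.09)
-105 ((0, [-0.54, 0.18, 1.8, -0.0, 1.16, -1.85], 0.0), (75, [-1.08, 0.84, 1.29, 0.84, 2.05, -2.43], 0.06), 'maxdq', 0.09)
-90 ((0, [-0.55, 0.14, 1.85, -0.0, 1.15, -2.13], 0.0), (75, [-1.0, 0.95, 1.1, 0.72, 2.22, -2.49], 0.06), 'maxdq', 0.08)
-75 ((0, [-0.58, 0.1, 1.89, -0.0, 1.15, -2.42], 0.0), 'fail@15', 'maxdq', 0.09)
-60 none
-45 none
-30 none
-15 none
0 ((0, [-0.79, 0
[... 430 characters left out ...]
.82, 0.28, 1.68, 0.0, 1.18, 1.27], 0.0), (75, [-0.13, 0.57, 1.76, -1.11, 1.66, 2.4], 0.06), 'maxdq', 0.1)
75 ((0, [-0.81, 0.32, 1.63, 0.0, 1.19, 1.03], 0.0), (75, [-0.09, 0.44, 1.97, -1.27, 1.49, 2.42], 0.07), 'maxdq', 0.11)
90 ((0, [-0.79, 0.36, 1.58, -0.0, 1.21, 0.79], 0.0), 'fail@65', 'maxdq', 0.14)
105 ((0, [-0.76, 0.38, 1.54, -0.0, 1.22, 0.55], 0.0), 'fail@55', 'maxdq', 0.19)
120 ((0, [-0.73, 0.4, 1.52, -0.0, 1.22, 0.32], 0.0), 'fail@55', 'maxdq', 0.29)
135 ((0, [-0.69, 0.41, 1.5, -0.0, 1.23, 0.09], 0.0), 'fail@55', 'maxdq', 0.46)
150 ((0, [-0.66, 0.41, 1.5, 0.0, 1.23, -0.14], 0.0), 'fail@65', 'maxdq', 0.63)
165 ((0, [-0.63, 0.4, 1.52, -0.0, 1.22, -0.37], 0.0), 'fail@75', 'maxdq', 0.26)
```

Run:
```python
from h import *
y2=np.radians(-14.5)
goal([.62,-.09,.33],[0,0,-1],[np.cos(y2),np.sin(y2),0])
```

```text
delta mm [ 179.7 -353.6   95.5] rot [-0.4968  0.3893  0.7963] rows 8 each [ 22.5 -44.2  11.9] [-0.0621  0.0487  0.0995]
```

```bash
python3 -m handwheel '[[22.5,-44,20,-0.0621,0.0487,0.0995,0],[22.5,-44,20,-0.0621,0.0487,0.0995,0],[22.5,-44,20,-0.0621,0.0487,0.0995,0],[22.5,-44,20,-0.0621,0.0487,0.0995,0],[22.5,-44,16,-0.0621,0.0487,0.0995,0]]'; python3 -m handwheel '[[22.5,-44,0,-0.0621,0.0487,0.0995,0],[22.5,-44,0,-0.0621,0.0487,0.0995,0],[22.5,-44,0,-0.0621,0.0487,0.0995,0],[0,0,0,0,0,0,0],[0,0,0,0,0,0,0]]';python3 - <<'E'
from h import *
y2=np.radians(-14.5)
goal([.639,-.094,.25],[0,0,-1],[np.cos(y2),np.sin(y2),0])
c=cam('wrist'); save('w22.png',c[0])
np.savez('pics/w22.npz',im=c[0],d=c[1],f=c[2],cx=c[3],cy=c[4],C=c[5])
im,d,f,cx,cy,C=c; P=pts(d,f,cx,cy,C)
m=(P[...,2]>.125)&(P[...,2]<.165)&(im.min(2)>120)&(abs(P[...,0]-.64)<.1)&(abs(P[...,1]+.09)<.1)
Q=P[m]; print(len(Q),Q.mean(0),cv2.minAreaRect((Q[:,:2]*1000).astype(np.float32)),np.median(Q[:,2]))
E
```

```text
time: 36.05
tcp_pos: [0.5473, 0.0552, 0.3219]
tool_rot: [-2.699, -1.45, -0.378]
contact_force: [0.4, 0.6, 0.3]
finger_gap: 0.0852
time: 36.67
tcp_pos: [0.6136, -0.0745, 0.3203]
tool_rot: [2.515, 1.881, 0.032]
contact_force: [0.6, 1.2, 0.1]
finger_gap: 0.0851
delta mm [ 25.4 -19.5 -70.3] rot [-0.0115  0.0167  0.0335] rows 2 each [ 12.7  -9.8 -35.2] [-0.0058  0.0084  0.0168]
2296 [ 0.64301974 -0.08900823  0.14866638] ((642.5955200195312, -92.4102783203125), (123.8694076538086, 15.714284896850586), 74.36727905273438) 0.14866620259965813
```

View pics/w22.png

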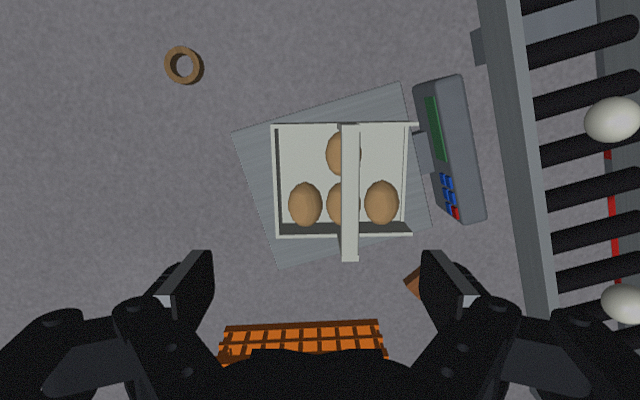

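```bash
python3 -m handwheel '[[27.4,-19,0,-0.0115,0.0167,0.016,0],[0,0,-50,0,0,0,0],[0,0,-40,0,0,0,0],[0,0,0,0,0,0,0],[0,0,0,0,0,0,0]]'
python3 - <<'E'
from h import *
y2=np.radians(-15.5)
goal([.641,-.0935,.145],[0,0,-1],[np.cos(y2),np.sin(y2),0])
c=cam('wrist'); save('w23.png',c[0])
im,d,f,cx,cy,C=c; P=pts(d,f,cx,cy,C)
m=(P[...,2]>.125)&(P[...,2]<.165)&(im.min(2)>120)&(abs(P[...,0]-.64)<.1)&(abs(P[...,1]+.09)<.1)
Q=P[m]; print(len(Q),Q.mean(0),cv2.minAreaRect((Q[:,:2]*1000).astype(np.float32)),np.median(Q[:,2]))
E
```

```text
time: 37.35
tcp_pos: [0.6417, -0.0936, 0.2341]
tool_rot: [2.496, 1.901, 0.005]
contact_force: [0.4, -0.1, -0.0]
finger_gap: 0.0854
delta mm [ -0.7   0.1 -89.1] rot [ 0.0015  0.0052 -0.0014] rows 2 each [ -0.4   0.1 -44.6] [ 0.0008  0.0026 -0.0007]
4440 [ 0.64323379 -0.08800113  0.14868113] ((642.2173461914062, -92.93179321289062), (123.97913360595703, 15.93940258026123), 74.47344207763672) 0.14869839316332428
```

View pics/w23.png

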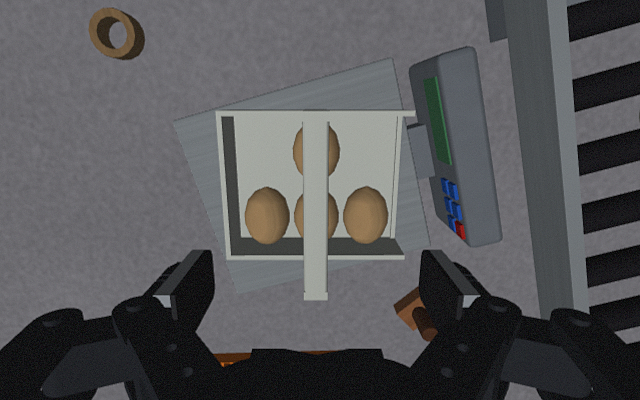

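Run:
```python
from h import *
c=cam('wrist'); im,d,f,cx,cy,C=c; P=pts(d,f,cx,cy,C)
a=np.radians(-15.5); X=np.array([np.cos(a),np.sin(a),0]); Y=np.array([-np.sin(a),np.cos(a),0])
e=P-np.array([.642,-.093,0]); ex=e@X*1000; ey=e@Y*1000
for lo_ in list(range(-90,-60,4))+list(range(60,92,4)):
    m=(ex>lo_)&(ex<lo_+4)&(abs(ey+10)<35)&(d>0); z=P[...,2][m]*1000
    print(lo_,len(z),np.percentile(z,[10,50,90]).round(0) if len(z) else '')
```

```text
-90 212 [43. 44. 45.]
-86 0 
-82 0 
-78 73 [88. 88. 89.]
-74 1833 [ 54.  86. 283.]
-70 1589 [ 48. 282. 290.]
-66 2468 [269. 282. 294.]
-62 3859 [273. 282. 298.]
60 3967 [274. 283. 298.]
64 2375 [271. 283. 295.]
68 1576 [ 48. 283. 292.]
72 680 [ 50. 279. 288.]
76 227 [43. 44. 45.]
80 309 [43. 44. 45.]
84 305 [43. 44. 45.]
88 273 [43. 44. 45.]
```

Run:
```python
from h import *
im=ld('side0')[0]; save('s0z.png',cv2.resize(im[150:250,320:450],None,fx=5,fy=5,interpolation=cv2.INTER_CUBIC))
```

```text
(no output)
```

View pics/s0z.png

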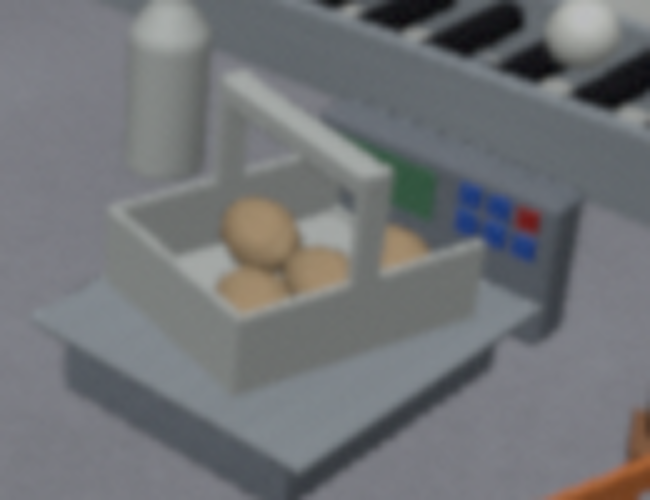

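```bash
sed -e 's/M=np.stack.*/M=np.stack([np.cross(cx,-cz),cx,-cz],1); T=R.from_matrix(M)/' -e 's/ctr-.02\*px/ctr-.03*px/' pour.py > pour2.py; python3 pour2.py
```

```text
-180 ((0, [-0.59, 0.39, 1.53, 0.0, 1.22, 2.55], 0.0), (75, [-1.23, 0.2, 2.32, 1.7, 1.16, 0.64], 0.11), 'maxdq', 0.18)
-165 ((0, [-0.56, 0.36, 1.57, 0.0, 1.21, 2.32], 0.0), (75, [-1.27, 0.34, 2.13, 1.44, 1.34, 0.69], 0.09), 'maxdq', 0.13)
-150 ((0, [-0.54, 0.32, 1.63, -0.0, 1.2, 2.08], 0.0), (75, [-1.25, 0.47, 1.93, 1.24, 1.51, 0.73], 0.06), 'maxdq', 0.11)
-135 ((0, [-0.52, 0.27, 1.69, 0.0, 1.18, 1.83], 0.0), (75, [-1.21, 0.59, 1.72, 1.09, 1.69, 0.74], 0.06), 'maxdq', 0.1)
-120 ((0, [-0.52, 0.22, 1.75, -0.0, 1.17, 1.58], 0.0), (75, [-1.15, 0.71, 1.52, 0.96, 1.86, 0.73], 0.06), 'maxdq', 0.09)
-105 ((0, [-0.52, 0.17, 1.81, -0.0, 1.16, 1.31], 0.0), (75, [-1.07, 0.83, 1.32, 0.84, 2.03, 0.7], 0.06), 'maxdq', 0.09)
-90 ((0, [-0.54, 0.13, 1.86, 0.0, 1.15, 1.03], 0.0), (75, [-0.99, 0.93, 1.13, 0.72, 2.2, 0.64], 0.06), 'maxdq', 0.08)
-75 ((0, [-0.57, 0.09, 1.9, -0.0, 1.15, 0.74], 0.0), (75, [-0.9, 1.02, 0.97, 0.57, 2.36, 0.54], 0.07), 'maxdq', 0.09)
-60 ((0, [-0.61, 0.06, 1.94, -0.0, 1.15, 0.44], 0.0), (75, [-0.81, 1.09, 0.84, 0.38, 2.48, 0.37], 0.08), 'maxdq', 0.1)
-45 ((0, [-0.66, 0.05, 1.95
[... 473 characters left out ...]
5, -0.0, 1.15, -1.09], 0.0), (75, [-0.36, 0.91, 1.17, -0.74, 2.17, -0.66], 0.06), 'maxdq', 0.08)
30 ((0, [-0.84, 0.18, 1.79, -0.0, 1.16, -1.36], 0.0), (75, [-0.27, 0.8, 1.36, -0.86, 2.0, -0.71], 0.06), 'maxdq', 0.09)
45 ((0, [-0.84, 0.23, 1.73, -0.0, 1.17, -1.63], 0.0), (75, [-0.2, 0.69, 1.56, -0.98, 1.83, -0.74], 0.06), 'maxdq', 0.09)
60 ((0, [-0.84, 0.28, 1.67, 0.0, 1.18, -1.88], 0.0), (75, [-0.14, 0.57, 1.77, -1.12, 1.65, -0.74], 0.06), 'maxdq', 0.1)
75 ((0, [-0.82, 0.33, 1.61, -0.0, 1.2, -2.13], 0.0), (75, [-0.1, 0.44, 1.97, -1.28, 1.48, -0.72], 0.07), 'maxdq', 0.11)
90 ((0, [-0.8, 0.37, 1.56, 0.0, 1.21, -2.37], 0.0), 'fail@65', 'maxdq', 0.14)
105 none
120 none
135 none
150 none
165 none
```

The carrier's low lip is on its far (+x) end: depth gives 88 mm at the robot-side wall and about 50 mm at the far end, and the side view agrees. This contradicts the description, so I'll plan the pour from what I measured. Next I grip the handle.

```bash
python3 -m handwheel '[[0,0.3,-40,0,0.004,0,0],[0,0,-30,0,0,0,0],[0,0,-19,0,0,0,0],[0,0,0,0,0,0,0],[0,0,0,0,0,0,0.5]]' 120; python3 -m handwheel '[[0,0,0,0,0,0,0.9],[0,0,0,0,0,0,0.95],[0,0,0,0,0,0,0.95],[0,0,0,0,0,0,0.95],[0,0,0,0,0,0,0.95]]' 120; python3 -m handwheel '[[0,0,0,0,0,0,0.95],[0,0,4,0,0,0,0.95],[0,0,6,0,0,0,0.95],[0,0,0,0,0,0,0.95],[0,0,0,0,0,0,0.95]]' 120; python3 -c "
from h import *
c=cam('side'); save('s24.png',cv2.resize(c[0][100:250,300:480],None,fx=4,fy=4))
s=r.state(); print(s['tcp_pos'],s['wrist_torque'],s['joints'])"
```

```text
time: 38.08
tcp_pos: [0.6425, -0.0941, 0.145]
tool_rot: [2.498, 1.901, 0.0]
contact_force: [-0.2, 0.3, 1.2]
finger_gap: 0.0702
time: 38.7
tcp_pos: [0.6416, -0.0939, 0.1441]
tool_rot: [2.499, 1.902, -0.002]
contact_force: [-1.2, -0.6, 5.4]
finger_gap: 0.0144
time: 39.33
tcp_pos: [0.641, -0.0938, 0.1527]
tool_rot: [-2.5, -1.903, 0.003]
contact_force: [0.3, -0.6, -4.6]
finger_gap: 0.0136
[ 0.64100677 -0.09384578  0.15270191] [ 0.01620491 -0.05078877  0.0205289 ] [-1.83104669e-01  2.91099008e-01  1.76200618e+00 -1.59420836e-03
  1.09011501e+00  8.72495670e-02]
```

View pics/s24.png

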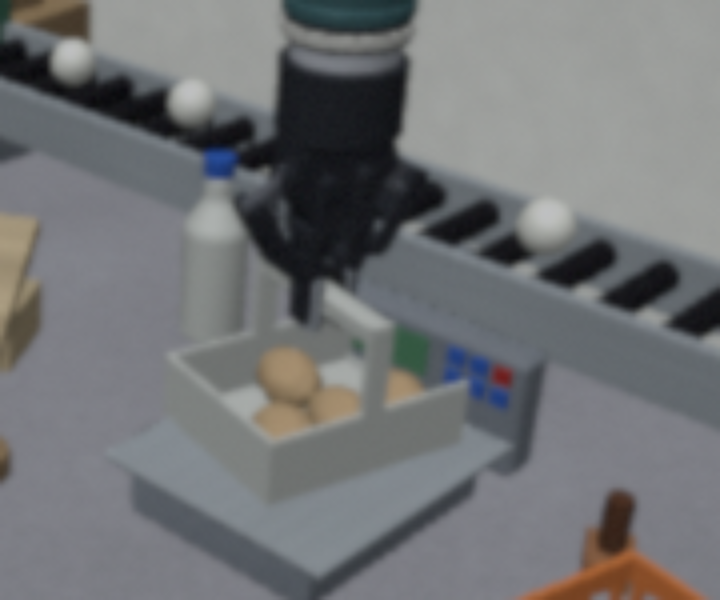

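```bash
python3 -m handwheel '[[0,0,12,-0.01,-0.037,0,0.95],[0,0,22,-0.01,-0.037,0,0.95],[0,0,25,-0.01,-0.037,0,0.95],[0,0,25,-0.01,-0.034,0,0.95],[0,0,15,0,0,0,0.95]]' 120; python3 -m handwheel '[[-5,-6,0,0,0,0,0.95],[-11,-13,0,0,0,0,0.95],[-16,-19,0,0,0,0,0.95],[-19,-22,0,0,0,0,0.95],[-19,-22,0,0,0,0,0.95]]'; python3 -m handwheel '[[-19,-22,0,0,0,0,0.95],[-19,-22,0,0,0,0,0.95],[-19,-22,0,0,0,0,0.95],[-19,-22,0,0,0,0,0.95],[-19,-22,0,0,0,0,0.95]]';  python3 -m handwheel '[[-19,-22,0,0,0,0,0.95],[-19,-22,0,0,0,0,0.95],[-19,-22,0,0,0,0,0.95],[-12,-15,0,0,0,0,0.95],[-6,-8,0,0,0,0,0.95]]'; python3 -m handwheel '[[0,0,0,0,0,0,0.95],[0,0,0,0,0,0,0.95],[0,0,0,0,0,0,0.95]]'; python3 -c "
from h import *
c=cam('side'); save('s25.png',c[0])
np.savez('pics/s25.npz',im=c[0],d=c[1],f=c[2],cx=c[3],cy=c[4],C=c[5])
c=cam('top'); save('t25.png',c[0])
np.savez('pics/t25.npz',im=c[0],d=c[1],f=c[2],cx=c[3],cy=c[4],C=c[5])
s=r.state(); print(s['tcp_pos'],s['wrist_torque'],s['joints'])"
```

```text
time: 40.0
tcp_pos: [0.6411, -0.0937, 0.2547]
tool_rot: [2.4, 1.827, 0.138]
contact_force: [0.2, 0.3, -4.1]
finger_gap: 0.0141
time: 40.62
tcp_pos: [0.569, -0.1771, 0.25]
tool_rot: [2.405, 1.83, 0.132]
contact_force: [-0.5, -0.2, -3.8]
finger_gap: 0.0138
time: 41.25
tcp_pos: [0.4739, -0.2867, 0.2502]
tool_rot: [2.405, 1.829, 0.133]
contact_force: [-1.3, -0.4, -3.9]
finger_gap: 0.0138
time: 41.88
tcp_pos: [0.3992, -0.3755, 0.2505]
tool_rot: [2.406, 1.827, 0.134]
contact_force: [0.3, -0.4, -4.0]
finger_gap: 0.0134
time: 42.25
tcp_pos: [0.4017, -0.3743, 0.252]
tool_rot: [2.401, 1.829, 0.136]
contact_force: [-0.1, -0.3, -4.1]
finger_gap: 0.0138
[ 0.4016839  -0.37437771  0.25215287] [0.04725185 0.17576932 0.00330015] [-0.8431164  -0.0548449   1.96316588  0.08943158  1.10822472 -0.60936979]
```

View pics/s25.png

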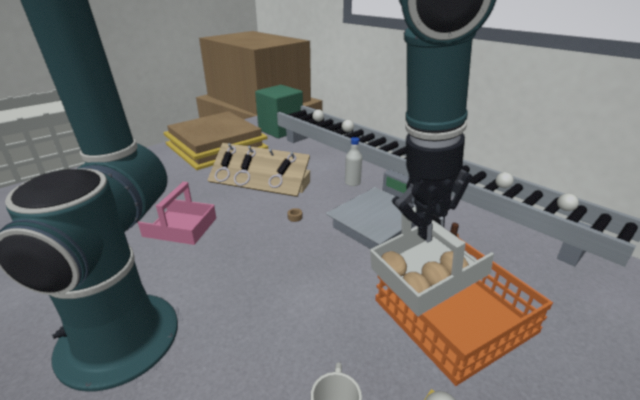

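View pics/t25.png

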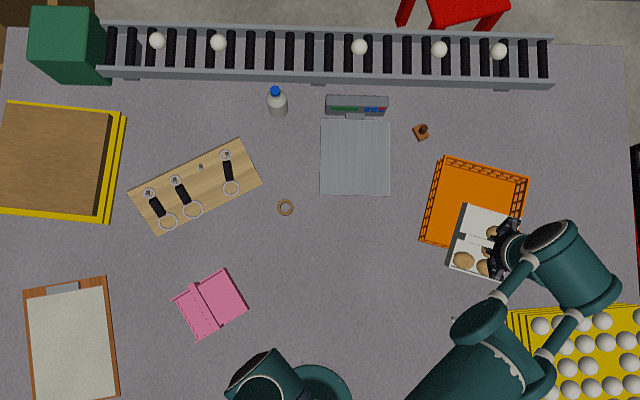

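Run:
```python
from h import *
im,d,f,cx,cy,C=ld('top0'); P=pts(d,f,cx,cy,C); hsv=cv2.cvtColor(im,cv2.COLOR_RGB2HSV)
m=(cv2.inRange(hsv,(5,150,80),(20,255,255))>0)&(P[...,2]>.07)&(P[...,2]<.09); m[:,:400]=0;m[:,545:]=0;m[:140]=0
print(m.sum(),cv2.minAreaRect((P[m][:,:2]*1000).astype(np.float32)))
c=np.array([.50,-.405])
a=np.radians(-15.5);X=np.array([np.cos(a),np.sin(a),0]);Y=np.array([-np.sin(a),np.cos(a),0])
cc=np.array(cv2.minAreaRect((P[m][:,:2]*1000).astype(np.float32))[0])/1000; lip=np.r_[cc-.03*X[:2],.11]
for th in (-8.6,0,10,20,30,40,50,60,66,70):
    t=np.radians(th); cx_=np.cos(t)*X-np.sin(t)*np.array([0,0,1]); cz=np.sin(t)*X+np.cos(t)*np.array([0,0,1])
    # TCP is 3 mm behind bar centre + along cz: bar centre z .098+.003 ->.101; lip floor edge at z .007
    print(th,(lip-(.075*cx_-.094*cz)).round(4))
print('Y',Y)
```

```text
880 ((500.7417297363281, -403.09356689453125), (222.784912109375, 222.48245239257812), 76.00686645507812)
-8.6 [ 0.3868 -0.3715  0.1917]
0 [ 0.3996 -0.375   0.204 ]
10 [ 0.4164 -0.3797  0.2156]
20 [ 0.4349 -0.3848  0.224 ]
30 [ 0.4545 -0.3903  0.2289]
40 [ 0.4747 -0.3959  0.2302]
50 [ 0.4948 -0.4014  0.2279]
60 [ 0.5141 -0.4068  0.222 ]
66 [ 0.5252 -0.4099  0.2167]
70 [ 0.5322 -0.4118  0.2126]
Y [0.26723838 0.96363045 0.        ]
```

```bash
python3 -m handwheel '[[10.6,-3.2,-4.6,0.036,0.130,0,0.95],[10.6,-3.2,-4.6,0.036,0.130,0,0.95],[10.6,-3.2,-4.6,0.036,0.130,0,0.95],[10.6,-3.2,-4.6,0.036,0.130,0,0.95],[10.6,-3.2,-4.6,0.036,0.130,0,0.95]]' 120; python3 -m handwheel '[[10.1,-2.8,1,0.024,0.0865,0,0.95],[10.1,-2.8,0,0.024,0.0865,0,0.95],[10.1,-2.8,-1,0.024,0.0865,0,0.95],[0,0,0,0,0,0,0.95],[0,0,0,0,0,0,0.95]]'; python3 -c "
from h import *
c=cam('side'); save('s26.png',cv2.resize(c[0][150:400,330:580],None,fx=2.4,fy=2.4))
s=r.state(); print(s['tcp_pos'],s['wrist_torque'],s['joints'])"
```

```text
time: 42.98
tcp_pos: [0.4562, -0.3912, 0.2295]
tool_rot: [-2.14, -1.631, 0.441]
contact_force: [0.9, -0.8, -2.3]
finger_gap: 0.0137
time: 43.6
tcp_pos: [0.485, -0.3993, 0.2293]
tool_rot: [-1.942, -1.48, 0.619]
contact_force: [0.6, 0.0, -2.8]
finger_gap: 0.0141
[ 0.48472422 -0.3993755   0.22998907] [-0.24480155 -0.69839261  0.01630053] [-0.60622708  0.65961297  1.26494982 -0.2588938   1.96690745 -0.34308685]
```

View pics/s26.png

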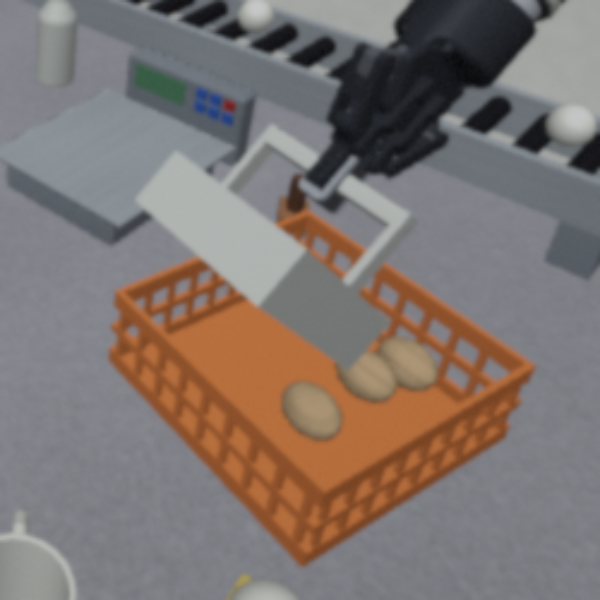

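```bash
python3 -m handwheel '[[10.1,-2.8,-2,0.024,0.0865,0,0.95],[10.1,-2.8,-3,0.024,0.0865,0,0.95],[10.1,-2.8,-3,0.024,0.0865,0,0.95],[10.1,-2.8,-3,0.024,0.0865,0,0.95],[0,0,0,0,0,0,0.95]]'; python3 -m handwheel '[[0,0,0,0,0,0,0.95],[0,0,0,0,0,0,0.95],[0,0,0,0,0,0,0.95],[0,0,0,0,0,0,0.95]]'; python3 -c "
from h import *
c=cam('side'); save('s27.png',cv2.resize(c[0][150:400,330:580],None,fx=2.4,fy=2.4))
s=r.state(); print(s['tcp_pos'],s['wrist_torque'],s['joints'])"
```

```text
time: 44.28
tcp_pos: [0.5248, -0.4104, 0.2156]
tool_rot: [-1.659, -1.266, 0.822]
contact_force: [-0.5, 0.9, -3.5]
finger_gap: 0.0137
time: 44.78
tcp_pos: [0.5249, -0.4106, 0.2191]
tool_rot: [-1.663, -1.266, 0.822]
contact_force: [1.3, 0.4, -3.2]
finger_gap: 0.014
[ 0.5248886  -0.41052428  0.21880336] [-0.26406966 -0.93291957 -0.02066929] [-0.5689767   0.9519381   0.97288194 -0.37605949  2.31549202 -0.38664032]
```

View pics/s27.png

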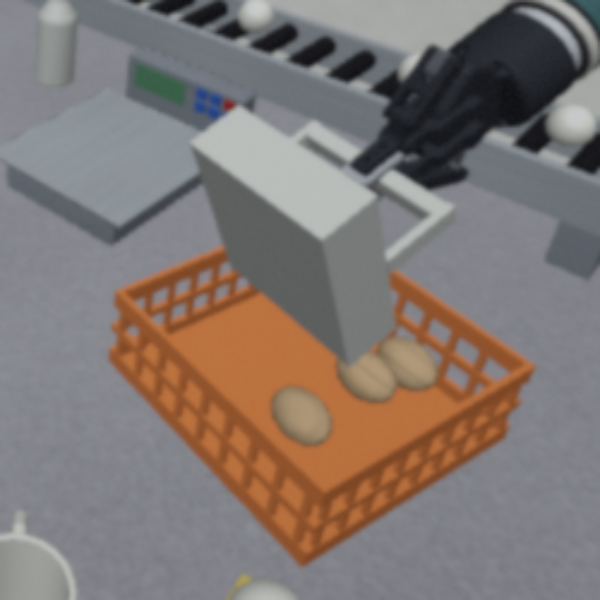

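```bash
python3 -c "
from h import *
c=cam('top'); save('t27.png',cv2.resize(c[0][110:310,390:640],None,fx=3,fy=3)); c=cam('wrist'); save('w27.png',c[0])"
```

```text
(no output)
```

View pics/t27.png

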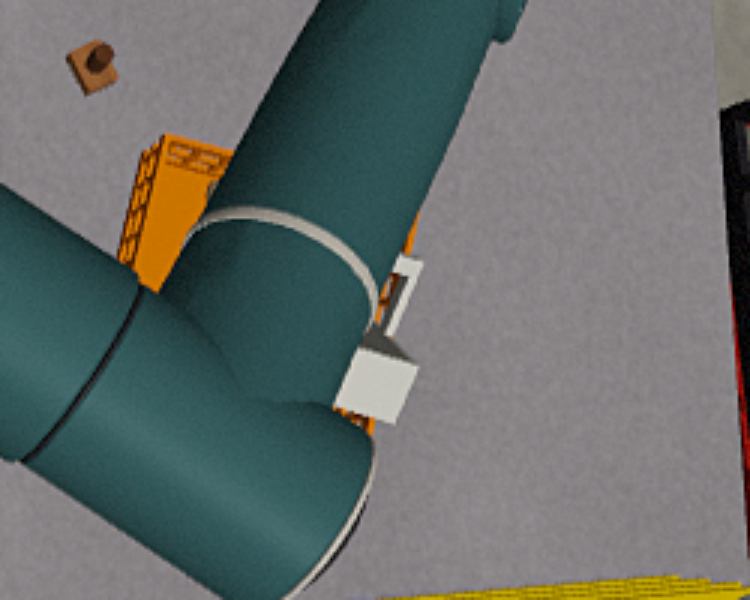

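View pics/w27.png

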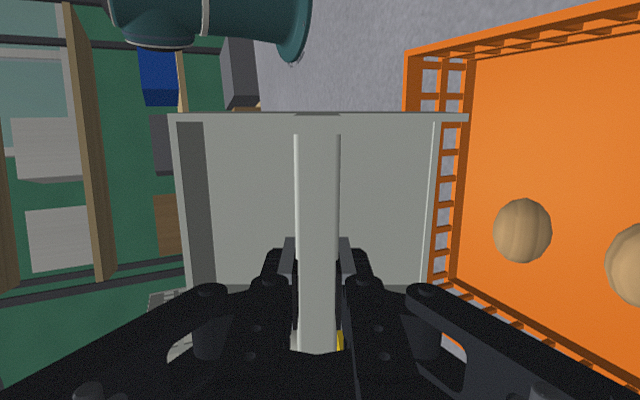

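```bash
python3 -m handwheel '[[-16,4.5,10,-0.0427,-0.154,0,0.95],[-18,5,10,-0.0427,-0.154,0,0.95],[-18,5,8,-0.0427,-0.154,0,0.95],[-18,5,6,-0.0427,-0.154,0,0.95],[-18,5,4,-0.0427,-0.154,0,0.95]]' 120; python3 -m handwheel '[[-18,5,3,-0.0427,-0.154,0,0.95],[-18,5,3,-0.0427,-0.154,0,0.95],[0,0,0,0,0,0,0.95],[0,0,0,0,0,0,0.95]]'; python3 -c "
from h import *
y2=np.radians(-15.5)
goal([.41,-.36,.27],[0,0,-1],[np.cos(y2),np.sin(y2),0])
"
```

```text
time: 45.55
tcp_pos: [0.4365, -0.3859, 0.2574]
tool_rot: [-2.267, -1.726, 0.306]
contact_force: [-0.1, -0.0, -1.9]
finger_gap: 0.0139
time: 46.05
tcp_pos: [0.4007, -0.376, 0.2626]
tool_rot: [-2.478, -1.886, 0.035]
contact_force: [0.8, -0.7, -2.4]
finger_gap: 0.014
delta mm [ 9.3 16.   7.4] rot [-0.0078 -0.0343 -0.0006] rows 1 each [ 9.3 16.   7.4] [-0.0078 -0.0343 -0.0006]
```

```bash
python3 -m handwheel '[[15,18,2,-0.008,-0.034,0,0.95],[30,36,2,0,0,0,0.95],[33,39,0,0,0,0,0.95],[33,39,0,0,0,0,0.95],[33,39,0,0,0,0,0.95]]'; python3 -m handwheel '[[33,39,0,0,0,0,0.95],[33,39,0,0,0,0,0.95],[19,27,0,0,0,0,0.95],[0,0,0,0,0,0,0.95],[0,0,0,0,0,0,0.95]]'; python3 -m handwheel '[[0,0,0,0,0,0,0.95]]'; python3 -c "
from h import *
y2=np.radians(-15.5)
goal([.63,-.10,.1441],[0,0,-1],[np.cos(y2),np.sin(y2),0])
c=cam('side'); save('s28.png',c[0])
c=cam('top'); save('t28.png',c[0])
np.savez('pics/t28.npz',im=c[0],d=c[1],f=c[2],cx=c[3],cy=c[4],C=c[5])
"
```

```text
time: 46.68
tcp_pos: [0.5476, -0.2024, 0.2658]
tool_rot: [-2.498, -1.905, -0.001]
contact_force: [0.6, -0.9, -1.9]
finger_gap: 0.014
time: 47.3
tcp_pos: [0.6306, -0.099, 0.2653]
tool_rot: [-2.497, -1.905, 0.002]
contact_force: [-0.2, -0.7, -2.3]
finger_gap: 0.014
time: 47.42
tcp_pos: [0.6299, -0.1003, 0.2658]
tool_rot: [-2.5, -1.902, 0.001]
contact_force: [0.4, -0.0, -1.8]
finger_gap: 0.014
delta mm [ 1.000e-01  3.000e-01 -1.217e+02] rot [ 0.0002 -0.0004 -0.0006] rows 3 each [  0.    0.1 -40.6] [ 0.0001 -0.0001 -0.0002]
```

View pics/s28.png

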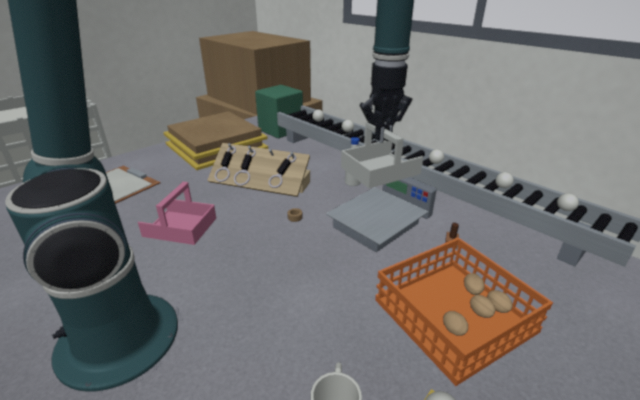

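View pics/t28.png

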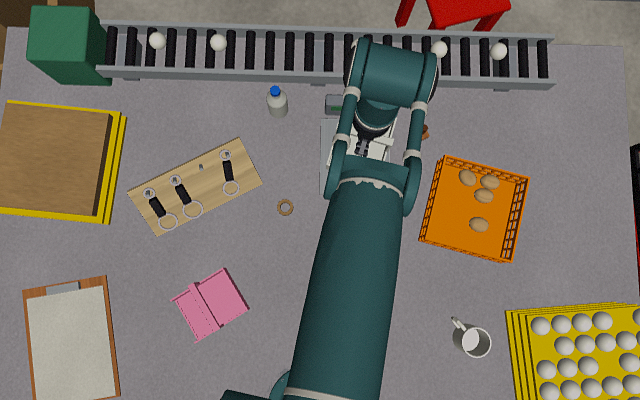

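```bash
python3 -m handwheel '[[0,0,-30,0,0,0,0.95],[0,0,-40,0,0,0,0.95],[0,0,-30,0,0,0,0.95],[0,0,-14,0,0,0,0.95],[0,0,0,0,0,0,0.95]]'; python3 -m handwheel '[[0,0,-4,0,0,0,0.95],[0,0,-2,0,0,0,0.95],[0,0,0,0,0,0,0.95],[0,0,0,0,0,0,0.95]]'
```

```text
time: 48.15
tcp_pos: [0.6292, -0.1003, 0.1513]
tool_rot: [-2.5, -1.901, 0.002]
contact_force: [-0.5, 0.1, -2.0]
finger_gap: 0.0141
time: 48.65
tcp_pos: [0.6302, -0.1, 0.1466]
tool_rot: [2.499, 1.902, 0.001]
contact_force: [0.2, -0.5, -2.4]
finger_gap: 0.0141
```

```bash
python3 -m handwheel '[[0,0,-1.5,0,0,0,0.95],[0,0,0,0,0,0,0.95],[0,0,0,0,0,0,0.95]]'; python3 -m handwheel '[[0,0,-1.5,0,0,0,0.95],[0,0,0,0,0,0,0.95],[0,0,0,0,0,0,0.95]]'
```

```text
time: 49.02
tcp_pos: [0.6299, -0.1, 0.1446]
tool_rot: [2.5, 1.903, 0.0]
contact_force: [-0.4, 0.2, -3.2]
finger_gap: 0.0137
time: 49.4
tcp_pos: [0.6302, -0.1, 0.1441]
tool_rot: [2.499, 1.902, 0.001]
contact_force: [-4.0, 1.7, 5.0]
finger_gap: 0.0135
```

Contact. Release, then lift clear.

```bash
python3 -m handwheel '[[0,0,0,0,0,0,0.5],[0,0,0,0,0,0,0.3],[0,0,0,0,0,0,0],[0,0,0,0,0,0,0],[0,0,0,0,0,0,0]]' 40; python3 -m handwheel '[[0,0,20,0,0,0,0],[0,0,40,0,0,0,0],[0,0,50,0,0,0,0],[-30,0,50,0,0,0,0],[-50,0,0,0,0,0,0]]'; python3 -m handwheel '[[-50,20,0,0,0,0,0],[-50,20,0,0,0,0,0],[0,0,0,0,0,0,0],[0,0,0,0,0,0,0]]'
python3 - <<'E'
from h import *
c=cam('side'); save('s30.png',c[0])
c=cam('top'); save('t30.png',c[0])
np.savez('pics/t30.npz',im=c[0],d=c[1],f=c[2],cx=c[3],cy=c[4],C=c[5])
E
```

```text
time: 50.02
tcp_pos: [0.63, -0.1, 0.143]
tool_rot: [2.499, 1.903, 0.0]
contact_force: [-0.0, -0.3, -0.5]
finger_gap: 0.0857
time: 50.65
tcp_pos: [0.5532, -0.1007, 0.3112]
tool_rot: [2.491, 1.897, 0.014]
contact_force: [-0.0, 0.5, 0.1]
finger_gap: 0.085
time: 51.15
tcp_pos: [0.4507, -0.0601, 0.3049]
tool_rot: [2.497, 1.901, 0.004]
contact_force: [0.5, -0.7, 0.3]
finger_gap: 0.0855
```

View pics/s30.png

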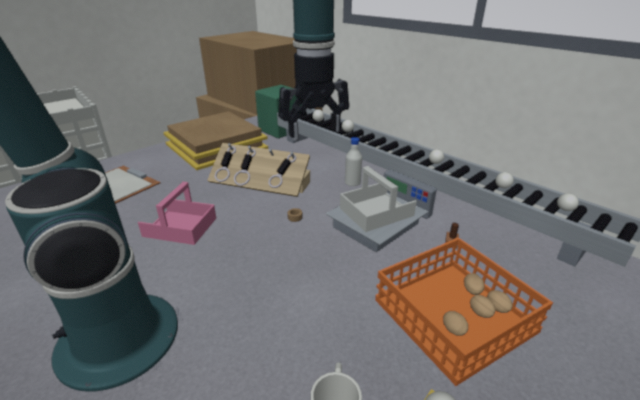

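View pics/t30.png

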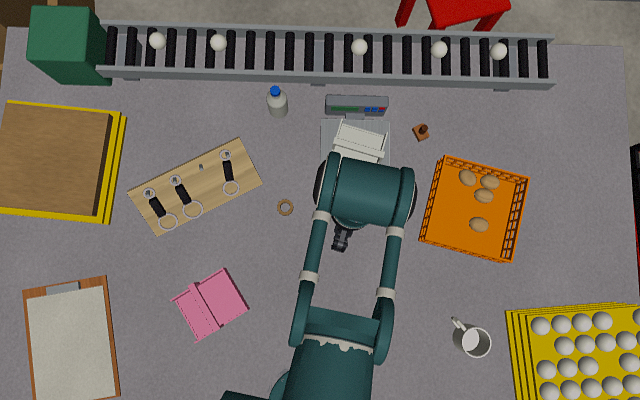

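```bash
python3 -m handwheel '[[-10,50,0,0,0,0,0],[-10,50,0,0,0,0,0],[-10,50,0,0,0,0,0],[-10,50,0,0,0,0,0],[-10,50,0,0,0,0,0]]'; python3 -m handwheel '[[-10,30,0,0,0,0,0],[0,0,0,0,0,0,0],[0,0,0,0,0,0,0],[0,0,0,0,0,0,0]]'
python3 - <<'E'
from h import *
c=cam('top'); save('t31.png',c[0]); im,d,f,cx,cy,C=c; P=pts(d,f,cx,cy,C)
print(ray(268,140,.05,f,cx,cy,C))
roi=np.zeros(d.shape,bool); roi[110:200,310:400]=1
for z0,z1,nm in[(.135,.17,'handle'),(.083,.095,'wall'),(.043,.055,'floor+pan')]:
    m=roi&(P[...,2]>z0)&(P[...,2]<z1)&(im.min(2)>140)
    print(nm,m.sum(),cv2.minAreaRect((P[m][:,:2]*1000).astype(np.float32)),np.median(P[m][:,2]))
m=roi&(P[...,2]>.08)&(P[...,2]<.098)&(im.min(2)>130); Q=P[m]; A=np.c_[Q[:,:2],np.ones(len(Q))]; print('wall plane tilt',np.linalg.lstsq(A,Q[:,2],rcond=None)[0])
hsv=cv2.cvtColor(im,cv2.COLOR_RGB2HSV); m=(cv2.inRange(hsv,(10,60,90),(22,150,255))); m[:,:425]=0;m[:,525:]=0;m[:160]=0;m[255:]=0
n,lab,st,ce=cv2.connectedComponentsWithStats(m)
for k in range(1,n):
    if st[k,4]>20: print('egg',st[k,4],ce[k].round(0),P[lab==k].mean(0).round(3))
# gauges
x,y,nn,p=board(); save('t31b.png',cv2.resize(im[130:240,120:270],None,fx=5,fy=5,interpolation=cv2.INTER_CUBIC))
E
```

```text
time: 51.88
tcp_pos: [0.4008, 0.1919, 0.3035]
tool_rot: [2.5, 1.902, 0.001]
contact_force: [1.3, 0.7, 0.4]
finger_gap: 0.0855
time: 52.38
tcp_pos: [0.3907, 0.2192, 0.3031]
tool_rot: [2.501, 1.901, -0.0]
contact_force: [-0.7, -1.2, -0.2]
finger_gap: 0.0854
[0.66608344 0.12400709 0.05      ]
handle 316 ((628.8504638671875, -99.06079864501953), (123.70478820800781, 16.867074966430664), 75.10092163085938) 0.1486900500369528
wall 213 ((628.16650390625, -98.64958953857422), (122.23745727539062, 149.84999084472656), 74.77476501464844) 0.08860471760171462
floor+pan 1981 ((645.4019775390625, -126.02599334716797), (173.41580200195312, 179.25149536132812), 75.7652816772461) 0.04759673850548607
wall plane tilt [-3.08167670e-03 -9.13656876e-05  9.04190342e-02]
egg 211 [467. 177.] [ 0.584 -0.393  0.036]
egg 427 [487. 189.] [ 0.555 -0.439  0.045]
egg 216 [479. 224.] [ 0.463 -0.419  0.037]
```

View pics/t31.png

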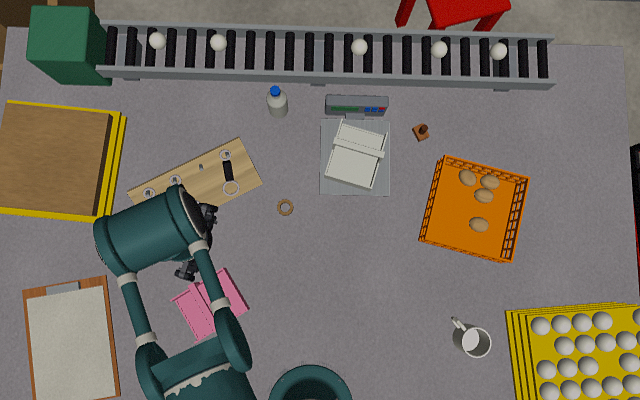

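View pics/t31b.png

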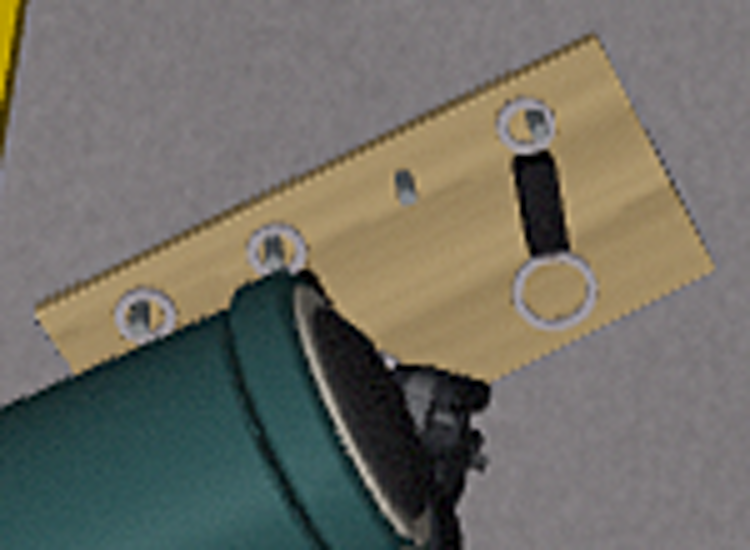

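```bash
python3 -c "
from h import *
print(r.hand_in())"
```

```text
the job is handed in; nothing more can be done
None
```

I emptied all four eggs into the orange crate, stood the carrier back on the scale, and hung all three gauges on pegs 1, 3 and 4. The job was handed in at about 52 s of the 208 s allowed; no verdict was reported.

**Last checks before handing in:**
- **Eggs:** all four lie in the crate in the top and side views, with measured egg tops at most about 45 mm high.
- **Gauges:** in a wrist depth check after the last hang, each eye's centre was about 3 to 5 mm from its peg's root, flat against the board. The final top view shows all three eyes still on their pegs.
- **Carrier:** it is empty and upright, within about 2 mm of the pan's centre, with a measured wall tilt of about 0.003 rad.
- **Bystanders:** the tape, bottle and stamp look where they were at the start. I compared them by eye only.
- **Robot:** the gripper is open and touching nothing.

**What went differently from expected:**
- **Carrier lip:** it pointed away from the robot, not towards it as described. I planned the pour from what I measured.
- **Knocked gauge:** the gauge on peg 1 had swung about 14° by the time I hung the third one. The third gauge's ring then landed on it at peg 2, with a light press of about 17 N. I moved that gauge to peg 3, where it lies flat. The peg 1 gauge still hangs at the angle.

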